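# Refill the laundry tablet jar

## Robot

A 6-joint arm with a two-finger parallel gripper is mounted at the origin on the work surface. World frame = base frame: x ahead of the robot, y to its left, z up, the work surface at z = 0. Lengths are in m, angles in degrees, forces in N, time in s.
With the tool pointing down it reaches from about 0.4 to 0.825 m from the base axis. Payload 7 kg.
Tool frame: the origin (TCP) lies on the centre line of the jaws, within the pads' length; the fingertips stand 22 mm ahead of it and the grasp point (between the pads) lies 3 mm ahead of it (ctrl.finger_overhang is the distance from the TCP to the fingertips, in m); z points along the fingers, y is the line along which they close (so a half turn about z gives the same grasp; the last joint's range is limited). The gripper opens to 88 mm and grips with 3 to 60 N. Pads are 19 mm wide; open, the fingers measure 130 mm over their backs; the gripper's body (78 mm by 193 mm) begins 47 mm behind the grasp point.
Start: joints at [91.564, 20.546, 0.682, 0, -70.136, -16.507], TCP at [0.174, 0.652, 0.249] pointing down, gripper open.
Joint ranges: [-176.03, 176.03], [-82.01, 121.73], [-58.28, 71.71], [-173.87, 95.51], [-174.79, -0.11], [-173.66, 173.66]. Speed limits (degrees/s): [136.94, 136.94, 172.46, 180, 180, 180].

## Interface

Orientations are given as [roll, pitch, yaw] about the fixed x, y, z axes, in that order (R = Rz(yaw) Ry(pitch) Rx(roll)).
In Python, from plant import ctrl gives the robot as it stands. The module is installed in compiled form; this text tells all that it offers.
- The arm moves only by the shell command python3 -m creep 'ROWS'. ROWS is JSON, a list of rows, each an object with "grip": the closure, from 0 (fully open) to 1 (shut); "delta_pos": the shift along the tool's x, y, z scaled (see below), a list of three; "rotation": the turn, a rotation vector about the tool's x, y, z scaled (see below), a list of three. A call has 1 to 5 rows; each row is the pose to reach, as a shift and turn from the pose commanded when the call began, along the tool's axes at that moment; what a row does not reach only later rows make up. The controller multiplies each number of a shift by 10 cm and each number of a turn by pi/2 rad. A row lasts 1/10 s, in which the tool goes at most 50 mm and 8.59 degrees, less where a joint would pass 70% of its speed; a pose out of reach is approached as far as the arm can. A call with a number of a shift or a turn outside -1 to 1 is refused whole. A call with a gripper value outside its range is refused whole. The fingers move at their own pace and stop on an object; the grip force is fixed at half the most. Time passes only in rows, so rows that repeat a pose let the fingers close. It gives the time, the measured TCP pose, the force, the opening and the grip force at its end, in the units of the state.
- ctrl.get_obs(): the state, without advancing time (a new reading comes with each control period).
- ctrl.snapshot(name): name is "scene" or "top" or "wrist"; returns a dict with "color" (420x560x3 uint8, red, green, blue), "intrinsics" (3x3 intrinsics, pixels), "R" (3x3) and "t" (3): a world point X has camera coordinates R X + t. Camera axes: x right, y down, z forward; pixel columns grow to the right and rows downward; lengths in m; the calibration is good to about 2 mm. A picture is of the moment at which its call begins. There is no depth.
- ctrl.close_job(): hands the job in; it is judged then, once.
The state is a dict: "clock": time; "joint_pos": joint angles; "qvel": joint speeds; "tau": joint torques, N m; "tool_pos": TCP position; "orientation": TCP orientation; "force": force on the tool from outside, world axes, zero at the start; "moment": the same for the moment, N m; "opening": finger opening in m; "gripper_force": force on a finger pad.
Only numpy, scipy, OpenCV 4.12 (cv2) and the standard library are available. Lean on these libraries where they do the work, as an engineer would, in place of code of your own. Each camera call takes 0.05 s, during which the arm holds its last target. There are 200 camera calls.

## Task

Refill the tablet jar on the wash bench: first slide the funnel jar along the bench until the back edge of its foot is flush and square against the front of the yellow bin, about in the middle of it. Then load every laundry tablet from the open drawer into the green scoop, and with all of them aboard tip the scoop over the funnel so that they all drop into the jar's narrow tube. Finish with the jar still flush, the empty scoop standing flat on the bench and the drawer pushed fully shut, and leave the brush, pot lid, glass jar and blue cup where they are.

Things in the scene. Friction and masses are not known exactly. Their poses are not given: they have to be found in the camera images.
- bin: fixed yellow storage bin with white lid, the neighbour: 120 deep, 180 wide, 70 high (flat front; lid knob tops at 80). Origin at the middle of the foot of its front face; x points into the bin (away from the robot), y along the face, z up
- jar: loose funnel jar, 450 g, slides on the bench: white foot 210 (x) x 136 (y) x 14 mm, a clear tube (outer radius 35, wall 3, axis 35 mm to +x of the origin, straight up to z = 94) widening to a round funnel (mouth outer radius 68, z = 140), and a red fin to grip near the -x end. Origin: centre of the foot's underside; x to the end that meets the bin, z up. Starts 30 to 60 mm short, askew
- jar_rear (a point): middle of the foot's back end face (105 mm along jar x from its origin, 7 mm up); this face goes flush on the bin
- jar_fin (a point): grip point of the red fin: fin 40 mm long along jar x, 15 thick along jar y, from z = 14 to 66; this point at z = 45 mm, 83 mm from the jar's origin along -x (118 mm from the tube's axis)
- jar_tube (a point): centre of the tube's inner floor, 18 mm above the bench; inner radius 32
- jar_mouth (a point): centre of the funnel's mouth, 140 mm above the bench, inner radius 65
- scoop: loose green scoop, 120 g, open nose to its -x, handle to +x, z up, origin on the underside of its floor. Floor 4 mm thick, flat from x = -35 to 55, then a ramp rising at 12 degrees to the nose at x = -75; side walls 45 high, inside half width 45 at the back, 39 at the nose; back wall at x = 55. Handle: a bar 18 wide (y), z = 23 to 45, from x = 56 to 146
- scoop_grip (a point): grip point on the handle, scoop frame (90, 0, 34) mm
- scoop_nose (a point): middle of the pouring lip, scoop frame (-75, 0, 12) mm; tipping the scoop nose-down to about 70 degrees empties it
- unit: fixed case of the clear plastic drawer unit, 250 deep, 252 wide, 62 high; origin at the foot of the middle of its front opening, x into the case, z up. The drawer slides out along its -x
- drawer (a joint): how far the clear drawer is pulled out, m: 0 shut, starts 0.15 to 0.17; stiff slide (about 2 N) that stays where left
- drawer_front (a point): middle of the outer face of the drawer's white front panel (250 wide, 50 high, from z = 6 to 56); a pull lip 80 wide sticks out 14 mm more at z = 43 to 53
- drawer_floor (a point): a point on the drawer's inner floor, 10 mm above the bench, 80 mm behind the front panel; walls 4 thick, top of walls 50 mm above the bench, inside 230 wide
- tab0: hard pressed laundry tablet, blue block 24 x 24 x 20 mm with a white middle layer, 18 g; origin at its centre, z along the 20 mm side (up as it lies in the drawer). Lies in the open part of the drawer (some tablets may be absent)
- tab1: hard pressed laundry tablet, blue block 24 x 24 x 20 mm with a white middle layer, 18 g; origin at its centre, z along the 20 mm side (up as it lies in the drawer). Lies in the open part of the drawer (some tablets may be absent)
- tab2: hard pressed laundry tablet, blue block 24 x 24 x 20 mm with a white middle layer, 18 g; origin at its centre, z along the 20 mm side (up as it lies in the drawer). Lies in the open part of the drawer (some tablets may be absent)
- tab3: hard pressed laundry tablet, blue block 24 x 24 x 20 mm with a white middle layer, 18 g; origin at its centre, z along the 20 mm side (up as it lies in the drawer). Lies in the open part of the drawer (some tablets may be absent)
- tab4: hard pressed laundry tablet, blue block 24 x 24 x 20 mm with a white middle layer, 18 g; origin at its centre, z along the 20 mm side (up as it lies in the drawer). Lies in the open part of the drawer (some tablets may be absent)
- tab5: hard pressed laundry tablet, blue block 24 x 24 x 20 mm with a white middle layer, 18 g; origin at its centre, z along the 20 mm side (up as it lies in the drawer). Lies in the open part of the drawer (some tablets may be absent)
- brush: bystander: red scrubbing brush 150 x 55 x 47 mm, origin at centre of underside
- potlid: bystander: aluminium pot lid, radius 85, knob top 42 mm, origin at centre of underside
- glassjar: bystander: closed glass jar, radius 36, 110 high, origin at centre of underside
- cup: bystander: upturned blue cup, radius 38, 95 high, origin at centre of underside

How it is judged (in metres and radians):
On the way, in this order (a step that is already met when the one before it is completed fails the run):
1. the jar's foot is flush and square against the bin (x of jar_rear in the frame of bin above -0.004 m and y of jar_rear in the frame of bin between -0.035 and 0.035 m and angle between the x axis of jar and the x axis of bin, either way round below 0.05 rad and angle between jar's own z axis and vertical below 0.06 rad), for 0.2 s.
2. every tablet lies in the scoop (x of tab0 in the frame of scoop between -0.08 and 0.06 m and y of tab0 in the frame of scoop between -0.05 and 0.05 m and z of tab0 in the frame of scoop between 0 and 0.065 m and x of tab1 in the frame of scoop between -0.08 and 0.06 m and y of tab1 in the frame of scoop between -0.05 and 0.05 m and z of tab1 in the frame of scoop between 0 and 0.065 m and x of tab2 in the frame of scoop between -0.08 and 0.06 m and y of tab2 in the frame of scoop between -0.05 and 0.05 m and z of tab2 in the frame of scoop between 0 and 0.065 m and x of tab3 in the frame of scoop between -0.08 and 0.06 m and y of tab3 in the frame of scoop between -0.05 and 0.05 m and z of tab3 in the frame of scoop between 0 and 0.065 m and x of tab4 in the frame of scoop between -0.08 and 0.06 m and y of tab4 in the frame of scoop between -0.05 and 0.05 m and z of tab4 in the frame of scoop between 0 and 0.065 m and x of tab5 in the frame of scoop between -0.08 and 0.06 m and y of tab5 in the frame of scoop between -0.05 and 0.05 m and z of tab5 in the frame of scoop between 0 and 0.065 m), for 0.2 s.
3. the scoop is tipped with its nose over the funnel (angle between scoop's own z axis and vertical above 0.5 rad and horizontal distance between scoop_nose and jar_mouth below 0.08 m and z of scoop_nose in the frame of jar_mouth above -0.03 m), for 0.05 s.
4. every tablet is down in the tube (horizontal distance between each of tab0, tab1, tab2, tab3, tab4, tab5 and jar_tube below 0.034 m and z of tab0 in the frame of jar_tube between -0.005 and 0.08 m and z of tab1 in the frame of jar_tube between -0.005 and 0.08 m and z of tab2 in the frame of jar_tube between -0.005 and 0.08 m and z of tab3 in the frame of jar_tube between -0.005 and 0.08 m and z of tab4 in the frame of jar_tube between -0.005 and 0.08 m and z of tab5 in the frame of jar_tube between -0.005 and 0.08 m), for 0.2 s.
At the end, for the whole second after the job is handed in: all tablets in the tube (34 mm from its axis, up to 80 mm above its floor); jar upright, its foot within 4 mm of the bin's front, 35 mm of its middle, square to 0.05 rad; scoop flat on the bench (0.12 rad), at rest; drawer within 8 mm of shut (all of step 1 and all of step 4 and angle between scoop's own z axis and vertical below 0.12 rad and height (world z) of scoop below 0.012 m and linear speed of each of scoop, jar below 0.03 m/s and value of joint drawer below 0.008 m); the robot touches nothing.
It fails at once if the red scrubbing brush is disturbed (moved more than 30 mm) (distance of brush from where it was at the start of the episode above 0.03 m).
It fails at once if the pot lid is disturbed (moved more than 30 mm) (distance of potlid from where it was at the start of the episode above 0.03 m).
It fails at once if the glass jar is disturbed (moved more than 30 mm) (distance of glassjar from where it was at the start of the episode above 0.03 m).
It fails at once if the blue cup is disturbed (moved more than 30 mm) (distance of cup from where it was at the start of the episode above 0.03 m).
It fails at once if the jar is tipped over (angle between jar's own z axis and vertical above 0.5 rad).
Of tab0, tab1, tab2, tab3, tab4, tab5 only 3 to 6 are there at a start; the rules pass over those that are not, and their reading is None.
At some moment in a run one of jar, scoop may be knocked a few centimetres aside while the robot is not near it.
It also fails if it takes over 210 s, if anything falls off the work surface, if the arm or the gripper's body presses on something with over 40 N, if the wrist force passes 120 N, or if a joint passes its speed limit or range.

## Working session

There is one attempt and no reset: what is moved stays moved. The work goes in short steps, Python scripts to look and compute and a shell command to move; the robot and the scene stay as the last step left them, time stands still between calls to the robot, and variables do not carry over. Pictures are saved under pics/ and viewed, at most 14 in all, crops included, and the job is handed in when it is done.

```bash
mkdir -p pics; cat > h.py <<'E'
import numpy as np, cv2
from scipy.spatial.transform import Rotation as Ro
from plant import ctrl
def snap(n,f=None):
    s=ctrl.snapshot(n)
    if f: cv2.imwrite('pics/'+f,s['color'][:,:,::-1])
    return s
def ray(s,u,v,z):
    K,R,t=map(np.array,(s['intrinsics'],s['R'],s['t'])); c=-R.T@t
    d=R.T@np.linalg.solve(K,[u,v,1.]); return c+d*(z-c[2])/d[2]
def proj(s,X):
    K,R,t=map(np.array,(s['intrinsics'],s['R'],s['t'])); p=K@(R@np.array(X)+t); return p[:2]/p[2]
def pose():
    o=ctrl.get_obs(); return np.array(o['tool_pos']),Ro.from_euler('xyz',o['orientation'],degrees=True),o
def go(P,rpy):
    "numbers for a row: to reach TCP P with orientation rpy"
    p,R,o=pose(); T=Ro.from_euler('xyz',rpy,degrees=True)
    d=R.inv().apply(np.array(P)-p)/0.1; r=(R.inv()*T).as_rotvec()/(np.pi/2)
    print('dpos',d.round(3),'rot',r.round(3),'rows',np.linalg.norm(d)/.5,np.linalg.norm(r)*90/8.59)
E
python3 - <<'E'
from h import *
a=snap('top','top0.png');b=snap('scene','scene0.png')
p,R,o=pose();print(o)
for s in(a,b):print(s['intrinsics'],-np.array(s['R']).T@s['t'],s['R'])
E
```

```text
{'clock': 0.1, 'joint_pos': array([ 9.15644014e+01,  2.05867527e+01,  6.39228292e-01, -1.58749043e-02,
       -7.01338957e+01, -1.65078366e+01]), 'qvel': array([0.06718049, 0.02298247, 0.03871205, 0.04294193, 0.05698159,
       0.07298896]), 'tau': array([-1.94480628e-03, -5.84162951e+01,  2.93751848e+01,  7.01563373e+00,
        1.02070443e-02, -4.39652956e-05]), 'tool_pos': array([0.17397775, 0.65179282, 0.24773028]), 'orientation': array([ 1.79917695e+02, -8.82801364e-03, -1.49488341e+01]), 'force': array([0.13099835, 1.51569287, 0.06360859]), 'moment': array([ 0.03401832, -0.00877441, -0.00275065]), 'gripper_force': 0.0, 'opening': 0.08760699738097562}
[[475.62549676   0.         285.80146382]
 [  0.         475.62549676 209.01552531]
 [  0.           0.           1.        ]] [ 0.45373755 -0.08816514  1.25747411] [[-0.02582811 -0.9994972  -0.01839163]
 [-0.99307195  0.02776311 -0.11418109]
 [ 0.11463429  0.01531513 -0.9932897 ]]
[[471.52979251   0.         273.41954353]
 [  0.         471.52979251 212.86734546]
 [  0.           0.           1.        ]] [ 1.60198542 -0.72721841  0.95515535] [[ 0.50860559  0.86070179  0.02264463]
 [ 0.4945658  -0.27051782 -0.82596899]
 [-0.70478721  0.43129171 -0.56326055]]
```

View pics/top0.png

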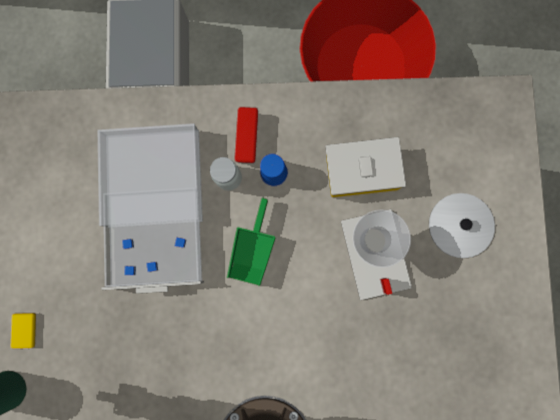

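View pics/scene0.png

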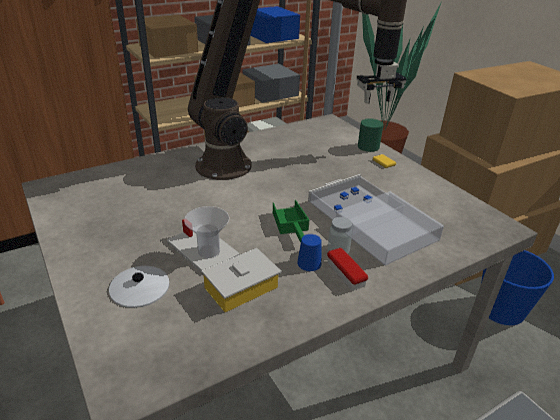

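The top view shows the bin lid at (366,167), jar funnel at (383,238) with its fin at (386,286), scoop at (251,256) with its handle pointing to (264,200), and drawer front at about (150,288). Four tablets sit at (127,244), (180,242), (152,267) and (129,270). The bystanders stand clear of these.

```bash
cat > det.py <<'E'
from h import *
def masks(s):
    h=cv2.cvtColor(s['color'],cv2.COLOR_RGB2HSV); H,S,V=h[...,0],h[...,1],h[...,2]
    return dict(blue=(H>100)&(H<125)&(S>130),green=(H>50)&(H<75)&(S>130)&(V>40),red=((H<6)|(H>174))&(S>150)&(V>70),yel=(H>20)&(H<33)&(S>130)&(V>60),white=(S<22)&(V>168))
def blobs(m,amin=20):
    c,_=cv2.findContours(m.astype(np.uint8),cv2.RETR_EXTERNAL,cv2.CHAIN_APPROX_NONE)
    return [k for k in c if cv2.contourArea(k)>=amin]
E
python3 - <<'E'
from det import *
s=snap('top'); M=masks(s)
for n,m in M.items():
    for k in blobs(m,15):
        r=cv2.minAreaRect(k); a=cv2.contourArea(k)
        if r[0][1]<90 or r[0][1]>310: continue
        print(n,a,np.round(r[0],1),np.round(r[1],1),round(r[2],1),cv2.approxPolyDP(k,3,True)[:,0].tolist() if a>150 else '')
c=s['color'][110:310,95:415,::-1]; cv2.imwrite('pics/crop0.png',cv2.resize(c,None,fx=2.5,fy=2.5,interpolation=cv2.INTER_CUBIC))
E
```

```text
blue 59.0 [129. 270.] [8. 8.] 90.0 
blue 58.5 [151.5 266. ] [8. 9.] 90.0 
blue 58.5 [127.  243.5] [9. 8.] 90.0 
blue 56.5 [179.8 242.1] [8.6 8. ] 11.3 
blue 629.0 [273.  169.5] [31. 26.] 90.0 [[269, 154], [262, 159], [260, 171], [265, 182], [275, 185], [285, 178], [286, 168], [280, 157]]
green 1918.5 [254.1 239.4] [38.8 84.7] 14.7 [[263, 198], [254, 230], [237, 228], [228, 276], [257, 284], [274, 240], [273, 236], [259, 232], [266, 204]]
red 96.5 [386.2 286. ] [16.3  7.5] 74.7 
red 1030.5 [246.1 134.7] [20.2 55.1] 3.4 [[240, 107], [235, 160], [253, 162], [257, 110]]
yel 75.0 [365.1 192.3] [ 2.1 68.4] 83.8 
white 217.5 [156.9 281.4] [ 37.4 104.6] 64.4 [[196, 242], [196, 282], [102, 288], [139, 286], [137, 292], [166, 290], [163, 284], [199, 282]]
white 32.0 [404.6 225.5] [13.5  6.1] 85.2 
white 1608.5 [375.4 253.6] [81.  51.9] 76.0 [[362, 216], [341, 221], [360, 299], [382, 293], [378, 279], [383, 276], [407, 280], [409, 284], [402, 259], [381, 267], [358, 255], [352, 236]]
white 131.5 [387.8 221.7] [22.4 11.5] 74.1 
white 2382.0 [463.9 221.9] [65.2 53.7] 43.2 [[452, 194], [436, 204], [429, 226], [441, 226], [448, 231], [461, 256], [473, 255], [491, 238], [488, 235], [492, 233], [485, 231], [482, 220], [486, 216], [480, 208], [484, 205], [473, 196]]
white 3431.0 [364.9 165.3] [48.4 74.2] 83.5 [[398, 138], [326, 146], [331, 192], [404, 185]]
white 7582.0 [152.2 186.3] [108.   86.8] 88.2 [[193, 131], [108, 138], [111, 226], [193, 221], [196, 239]]
white 49.5 [ 99. 177.] [94.   1.5] 89.1 
white 36.5 [147.  127.1] [ 1.7 92.2] 86.3
```

View pics/crop0.png

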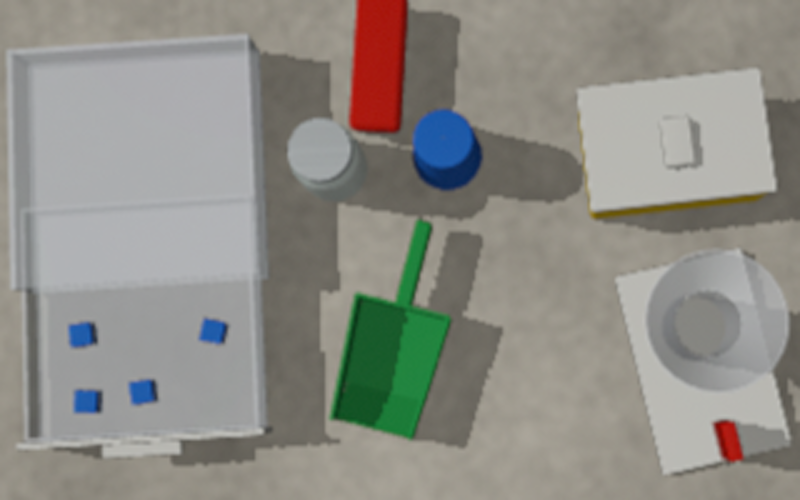

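The crop shows the jar foot's corners at (617,276), (665,473) and (790,442). The bin's foot line runs (593,216)-(762,197), and the fin top is at (729,440). The scoop handle end is at (423,224) and the drawer front line runs (20,445)-(268,430).

```bash
python3 - <<'E'
from det import *
s=snap('top')
c=lambda x,y,z: ray(s,x/2.5+95-.3,y/2.5+110-.3,z)[:2]
def P(n,*a): print(n,*[np.round(x*1000,0) for x in a])
ang=lambda a,b: np.degrees(np.arctan2(*(b-a)[::-1]))
L,Rr=c(578,89,.07),c(760,69,.07); l,r=c(592,211,.07),c(776,190,.07); P('lid',L,Rr,l,r); print(np.linalg.norm(L-Rr),np.linalg.norm(L-l),ang(l,L),ang(r,Rr),ang(r,l)-90+180)
a,b=c(593,217,0),c(762,198,0);P('binfoot',a,b)
A,B,C=c(617,276,.014),c(665,473,.014),c(790,442,.014);P('foot rearleft,frontleft,frontright',A,B,C);print(np.linalg.norm(A-B),np.linalg.norm(B-C),ang(B,A),ang(C,B)-90)
P('jarorigin',(A+C)/2,'') if 0 else P('jarorigin',(A+C)/2)
P('fin top',c(728,437,.066))
u=np.array([np.cos(np.radians(ang(B,A))),np.sin(np.radians(ang(B,A)))])
o=(A+C)/2;P('pred fin',o-.083*u,);P('tube pred',o+.035*u);P('mouth meas',c(717,319,.14))
P('scoop handle end',c(423,222,.045),c(403,303,.045));P('bk corners',c(357,296,.045),c(451,318,.045));P('nose',c(332,417,.05),c(414,438,.05))
P('drawer front',c(20,446,.056),c(268,431,.056));P('case',c(10,50,.062),c(250,36,.062),c(12,288,.062),c(266,276,.062))
for q in[(129,270),(151.5,266),(127,243.5),(179.8,242.1)]:P('tab',ray(s,*q,.026)[:2])
P('glass',c(321,150,.11));P('cup',c(442,139,.095));P('brush',c(380,130,.04))
E
```

```text
lid [ 751. -176.] [ 767. -362.] [ 625. -186.] [ 641. -371.]
0.18639340877540128 0.12634560522352192 4.36792583202447 4.3150545817716 184.9463045658684
binfoot [ 629. -192.] [ 644. -373.]
foot rearleft,frontleft,frontright [ 564. -214.] [ 360. -255.] [ 388. -385.]
0.20853823293710355 0.13260571716857714 11.406728194335418 12.29913117391284
jarorigin [ 476. -300.]
fin top [ 397. -312.]
pred fin [ 395. -316.]
tube pred [ 510. -293.]
mouth meas [ 510. -293.]
scoop handle end [622. -14.] [540.   8.]
bk corners [548.  55.] [523. -40.]
nose [426.  82.] [403.  -1.]
drawer front [405. 396.] [414. 145.]
case [813. 411.] [820. 161.] [564. 404.] [569. 145.]
tab [449. 340.]
tab [457. 282.]
tab [517. 346.]
tab [517. 208.]
glass [688.  81.]
cup [698. -37.]
brush [721.  29.]
```

```bash
cat >> h.py <<'E'
def plan(wps,start=None):
    "wps: list of (x,y,z mm, rpy or yaw). prints row numbers for each successive call"
    p,R,_=pose()
    if start: p=np.array(start[0])/1e3; R=Ro.from_euler('xyz',start[1],degrees=True)
    for w in wps:
        P=np.array(w[:3])/1e3; e=w[3] if np.ndim(w[3]) else [180,0,w[3]]
        T=Ro.from_euler('xyz',e,degrees=True)
        d=R.inv().apply(P-p)/.1; r=(R.inv()*T).as_rotvec()/(np.pi/2)
        print(w,'d',d.round(3).tolist(),'r',r.round(3).tolist(),'rows %.1f %.1f'%(np.linalg.norm(d)/.5,np.linalg.norm(r)*90/8.59)); p,R=P,T
def st():
    p,R,o=pose(); print('t',round(o['clock'],1),'p',(p*1e3).round(1),'rpy',R.as_euler('xyz',degrees=True).round(1),'F',np.round(o['force'],1),'open',round(o['opening']*1e3,1),'gf',round(o['gripper_force'],1),'q',np.round(o['joint_pos'],0))
E
python3 -c "
from h import *
plan([(400,520,250,-15),(520,310,250,-15),(560,75,250,-15),(530,-160,250,0),(391,-318,200,11.8)])"
```

```text
(400, 520, 250, -15) d [2.524, 0.692, -0.019] r [0.001, -0.0, 0.001] rows 5.2 0.0
(520, 310, 250, -15) d [1.703, 1.718, 0.0] r [0.0, 0.0, 0.0] rows 4.8 0.0
(560, 75, 250, -15) d [0.995, 2.166, 0.0] r [0.0, 0.0, 0.0] rows 4.8 0.0
(530, -160, 250, 0) d [0.318, 2.348, 0.0] r [0.0, 0.0, -0.167] rows 4.7 1.7
(391, -318, 200, 11.8) d [-1.39, 1.58, 0.5] r [0.0, 0.0, -0.131] rows 4.3 1.4
```

```bash
A='python3 -m creep'
for i in 1 2 3; do python3 -m creep '[{"grip":0,"delta_pos":[0.42,0.115,0],"rotation":[0,0,0]},{"grip":0,"delta_pos":[0.84,0.23,0],"rotation":[0,0,0]}]'; done
for i in 1 2; do python3 -m creep '[{"grip":0,"delta_pos":[0.3,0.3,0],"rotation":[0,0,0]},{"grip":0,"delta_pos":[0.6,0.6,0],"rotation":[0,0,0]},{"grip":0,"delta_pos":[0.85,0.86,0],"rotation":[0,0,0]}]'; done
for i in 1 2 3; do python3 -m creep '[{"grip":0,"delta_pos":[0.17,0.36,0],"rotation":[0,0,0]},{"grip":0,"delta_pos":[0.33,0.72,0],"rotation":[0,0,0]}]'; done
for i in 1 2 3; do python3 -m creep '[{"grip":0,"delta_pos":[0.05,0.4,0],"rotation":[0,0,0]},{"grip":0,"delta_pos":[0.1,0.78,0],"rotation":[0,0,0]}]'; done
python3 -c "
from h import *
st();plan([(460,-240,220,11.8),(391,-318,150,11.8),(391,-318,48,11.8)])"
```

```text
clock: 0.4
tool_pos: [0.2491, 0.6081, 0.248]
orientation: [180.0, -0.0, -14.8]
force: [0.0, 1.2, -0.1]
opening: 0.0877
gripper_force: 0.0
clock: 0.6
tool_pos: [0.3256, 0.5634, 0.2484]
orientation: [180.0, 0.0, -14.9]
force: [0.4, 0.4, 0.1]
opening: 0.0877
gripper_force: 0.0
clock: 0.8
tool_pos: [0.401, 0.5194, 0.2485]
orientation: [180.0, 0.0, -14.9]
force: [1.0, -0.5, -0.2]
opening: 0.0875
gripper_force: 0.0
clock: 1.1
tool_pos: [0.4606, 0.4135, 0.2483]
orientation: [180.0, 0.0, -15.0]
force: [0.5, 0.1, 0.5]
opening: 0.0878
gripper_force: 0.0
clock: 1.4
tool_pos: [0.5203, 0.3086, 0.2486]
orientation: [180.0, 0.0, -15.0]
force: [0.9, 0.9, 0.8]
opening: 0.0879
gripper_force: 0.0
clock: 1.6
tool_pos: [0.5332, 0.2308, 0.2482]
orientation: [180.0, 0.0, -15.0]
force: [0.4, 0.5, -0.1]
opening: 0.0876
gripper_force: 0.0
clock: 1.8
tool_pos: [0.5463, 0.1527, 0.2485]
orientation: [-180.0, 0.0, -14.9]
force: [0.7, -0.4, -0.9]
opening: 0.0877
gripper_force: 0.0
clock: 2.0
tool_pos: [0.5596, 0.0747, 0.2486]
orientation: [-180.0, -0.0, -14.9]
force: [0.8, 0.1, 0.7]
opening: 0.0876
gripper_force: 0.0
clock: 2.2
tool_pos: [0.5488, -0.0034, 0.2483]
orientation: [180.0, 0.0, -15.0]
force: [0.8, 0.1, -0.2]
opening: 0.0872
gripper_force: 0.0
clock: 2.4
tool_pos: [0.5381, -0.0812, 0.2486]
orientation: [-180.0, -0.0, -14.9]
force: [0.7, -0.1, 1.3]
opening: 0.0876
gripper_force: 0.0
clock: 2.6
tool_pos: [0.5277, -0.1591, 0.2486]
orientation: [-180.0, -0.0, -14.9]
force: [0.6, -1.0, 0.0]
opening: 0.0874
gripper_force: 0.0
t 2.6 p [ 527.7 -159.1  248.6] rpy [-180.    -0.   -14.9] F [ 0.6 -1.   0. ] open 87.4 gf 0.0 q [  4.   9. -15.  -0. -66.  71.]
(460, -240, 220, 11.8) d [-0.445, 0.956, 0.286] r [-0.0, -0.0, -0.297] rows 2.2 3.1
(391, -318, 150, 11.8) d [-0.835, 0.622, 0.7] r [0.0, 0.0, 0.0] rows 2.5 0.0
(391, -318, 48, 11.8) d [-0.0, -0.0, 1.02] r [0.0, 0.0, 0.0] rows 2.0 0.0
```

```bash
python3 -m creep '[{"grip":0,"delta_pos":[-0.15,0.32,0.1],"rotation":[0,0,-0.08]},{"grip":0,"delta_pos":[-0.3,0.64,0.2],"rotation":[0,0,-0.16]},{"grip":0,"delta_pos":[-0.445,0.956,0.286],"rotation":[0,0,-0.24]},{"grip":0,"delta_pos":[-0.445,0.956,0.286],"rotation":[0,0,-0.297]}]' | sed -n 2,3p
python3 -m creep '[{"grip":0,"delta_pos":[-0.3,0.22,0.23],"rotation":[0,0,0]},{"grip":0,"delta_pos":[-0.6,0.44,0.46],"rotation":[0,0,0]},{"grip":0,"delta_pos":[-0.835,0.622,0.7],"rotation":[0,0,0]},{"grip":0,"delta_pos":[-0.835,0.622,0.7],"rotation":[0,0,0]}]' | sed -n 2,3p
python3 - <<'E'
from h import *
st(); s=snap('wrist','w1.png'); print(proj(s,[.397,-.312,.066]),proj(s,[.391,-.318,.045]))
snap('top')
E
```

```text
tool_pos: [0.4573, -0.2403, 0.2187]
orientation: [-179.9, 0.1, 11.9]
tool_pos: [0.3874, -0.3171, 0.1468]
orientation: [-179.8, 0.3, 11.6]
t 3.4 p [ 387.4 -317.1  146.8] rpy [-179.8    0.3   11.6] F [-0.3 -0.  -0.2] open 87.5 gf 0.0 q [-17.  10. -29.  -0. -52. 118.]
[276.48763635 216.27765425] [282.62226506 216.81249048]
```

View pics/w1.png

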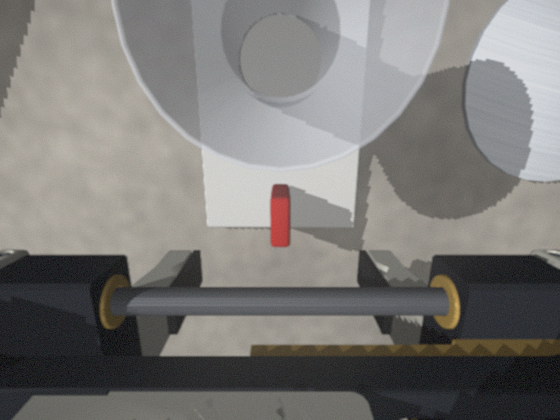

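The wrist view shows the fin at (281,216) lying vertical in the image and centred between the fingers. The foot is square to the tool.

```bash
python3 - <<'E'
from det import *
s=snap('wrist'); k=max(blobs(masks(s)['red']),key=cv2.contourArea); r=cv2.minAreaRect(k); print(r)
x,y,w,h=cv2.boundingRect(k); print(x,y,w,h)
print(ray(s,x+w/2,y+2,.066),ray(s,x+w/2,y+h,.066))
q=ray(s,x+w/2,y+h/2,.066);print(q)
u=np.array([np.cos(np.radians(11.7)),np.sin(np.radians(11.7))]); g=q[:2]-.003*u; print(g)
plan([(g[0]*1e3,g[1]*1e3,47,11.6)])
E
```

```text
((278.5, 225.0), (15.0, 46.0), 0.0)
271 202 16 47
[ 0.40973735 -0.31203566  0.066     ] [ 0.37462735 -0.31930167  0.066     ]
[ 0.39335145 -0.31542672  0.066     ]
[ 0.39041378 -0.31603508]
(np.float64(390.4137829622307), np.float64(-316.03508123517565), 47, 11.6) d [-0.015, -0.01, 1.034] r [0.0, -0.0, 0.002] rows 2.1 0.0
```

```bash
python3 -m creep '[{"grip":0,"delta_pos":[0,0,0.4],"rotation":[0,0,0]},{"grip":0,"delta_pos":[0,0,0.8],"rotation":[0,0,0]},{"grip":0,"delta_pos":[0,-0.01,1.0],"rotation":[0,0,0]},{"grip":0,"delta_pos":[0,-0.01,1.0],"rotation":[0,0,0]}]' 
python3 -m creep '[{"grip":1,"delta_pos":[0,0,0],"rotation":[0,0,0]},{"grip":1,"delta_pos":[0,0,0],"rotation":[0,0,0]},{"grip":1,"delta_pos":[0,0,0],"rotation":[0,0,0]},{"grip":1,"delta_pos":[0,0,0],"rotation":[0,0,0]},{"grip":1,"delta_pos":[0,0,0],"rotation":[0,0,0]}]' 
python3 - <<'E'
from h import *
st()
p=pose()[0]
# target: jar final from offset of TCP relative to jar: TCP at -86mm along jar x from origin
import math
a=math.radians(4.6); u=np.array([math.cos(a),math.sin(a)]); b=np.array([636,-279.5])
for back in (105+86+12,105+86,): 
    q=b-u*back; plan([(q[0],q[1],p[2]*1e3,4.6)])
E
```

```text
clock: 3.95
tool_pos: [0.3909, -0.3143, 0.0482]
orientation: [-179.9, 0.2, 11.9]
force: [-0.1, 0.4, -0.2]
opening: 0.0878
gripper_force: 0.0
clock: 4.45
tool_pos: [0.3917, -0.3156, 0.0507]
orientation: [180.0, -0.1, 11.8]
force: [0.4, -0.1, 0.3]
opening: 0.0532
gripper_force: 0.0
t 4.5 p [ 391.7 -315.6   50.7] rpy [ 1.80e+02 -1.00e-01  1.18e+01] F [ 0.4 -0.1  0.3] open 53.2 gf 0.0 q [-16.  17. -35.   0. -38. 118.]
(np.float64(433.65388767338186), np.float64(-295.78038163875834), np.float64(50.65737292067958), 4.6) d [0.451, -0.108, 0.0] r [0.0, -0.001, 0.08] rows 0.9 0.8
(np.float64(445.6152342148568), np.float64(-294.81799454681203), np.float64(50.65737292067958), 4.6) d [0.57, -0.093, 0.001] r [0.0, -0.001, 0.08] rows 1.2 0.8
```

```bash
for i in 1 2; do python3 -m creep '[{"grip":1,"delta_pos":[0,0,0],"rotation":[0,0,0]},{"grip":1,"delta_pos":[0,0,0],"rotation":[0,0,0]},{"grip":1,"delta_pos":[0,0,0],"rotation":[0,0,0]},{"grip":1,"delta_pos":[0,0,0],"rotation":[0,0,0]},{"grip":1,"delta_pos":[0,0,0],"rotation":[0,0,0]}]'|tail -2; done
python3 -m creep '[{"grip":1,"delta_pos":[0.08,-0.02,0],"rotation":[0,0,0.016]},{"grip":1,"delta_pos":[0.17,-0.04,0],"rotation":[0,0,0.032]},{"grip":1,"delta_pos":[0.25,-0.06,0],"rotation":[0,0,0.048]},{"grip":1,"delta_pos":[0.33,-0.08,0],"rotation":[0,0,0.064]},{"grip":1,"delta_pos":[0.4,-0.1,0],"rotation":[0,0,0.08]}]'
python3 - <<'E'
from det import *
st(); s=snap('top'); c=s['color'][110:310,300:420,::-1]
cv2.imwrite('pics/jar1.png',cv2.resize(c,None,fx=3,fy=3,interpolation=cv2.INTER_CUBIC))
E
```

```text
opening: 0.015
gripper_force: 30.0
opening: 0.0147
gripper_force: 30.0
clock: 5.95
tool_pos: [0.428, -0.2972, 0.0499]
orientation: [-180.0, 0.1, 4.5]
force: [-3.5, -0.3, 2.5]
opening: 0.0145
gripper_force: 30.0
t 6.0 p [ 428.  -297.2   49.9] rpy [-1.8e+02  1.0e-01  4.5e+00] F [-3.5 -0.3  2.5] open 14.5 gf 30.0 q [-13.  19. -32.   0. -39. 108.]
```

View pics/jar1.png

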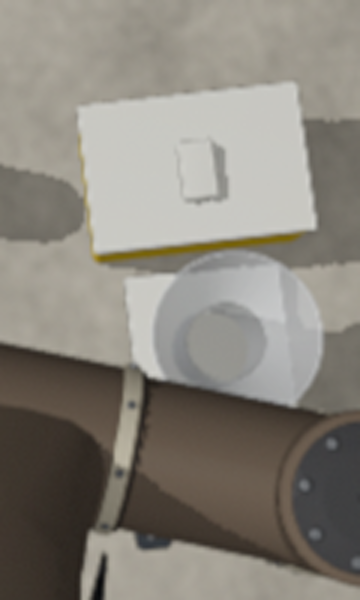

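The arm hides the front of the jar. The foot's rear edge at y≈277 is parallel to the bin's foot line at y≈262, with about 13 mm left to go, and it is centred.

```bash
python3 -m creep '[{"grip":1,"delta_pos":[0.03,0,0],"rotation":[0,0,0]},{"grip":1,"delta_pos":[0.07,0,0],"rotation":[0,0,0]},{"grip":1,"delta_pos":[0.1,0,0],"rotation":[0,0,0]},{"grip":1,"delta_pos":[0.1,0,0],"rotation":[0,0,0]}]'|sed -n 2,4p
for i in 1 2 3 4 5; do python3 -m creep '[{"grip":1,"delta_pos":[0.02,0,0],"rotation":[0,0,0]},{"grip":1,"delta_pos":[0.02,0,0],"rotation":[0,0,0]}]'|sed -n 2,4p; done
```

```text
tool_pos: [0.4387, -0.2967, 0.0499]
orientation: [180.0, -0.0, 4.6]
force: [-1.2, -0.1, 0.8]
tool_pos: [0.4404, -0.2965, 0.0499]
orientation: [-180.0, 0.0, 4.6]
force: [-2.5, 0.6, 1.2]
tool_pos: [0.4427, -0.2964, 0.0499]
orientation: [180.0, -0.0, 4.6]
force: [-1.8, -0.2, 0.5]
tool_pos: [0.4444, -0.2962, 0.0499]
orientation: [-180.0, 0.0, 4.6]
force: [-3.8, -1.3, 2.5]
tool_pos: [0.4445, -0.2962, 0.0499]
orientation: [-180.0, 0.2, 4.6]
force: [-10.0, -1.8, 7.7]
tool_pos: [0.4446, -0.2961, 0.0499]
orientation: [-179.9, 0.4, 4.5]
force: [-15.9, -4.5, 12.4]
```

```bash
python3 -m creep '[{"grip":0.3,"delta_pos":[-0.01,0,0],"rotation":[0,0,0]},{"grip":0.3,"delta_pos":[-0.02,0,0],"rotation":[0,0,0]},{"grip":0.3,"delta_pos":[-0.02,0,0],"rotation":[0,0,0]},{"grip":0.3,"delta_pos":[-0.02,0,0],"rotation":[0,0,0]},{"grip":0.3,"delta_pos":[-0.02,0,0],"rotation":[0,0,0]}]'
python3 -m creep '[{"grip":0.3,"delta_pos":[0,0,0],"rotation":[0,0,0]},{"grip":0.3,"delta_pos":[0,0,-0.1],"rotation":[0,0,0]},{"grip":0.3,"delta_pos":[-0.1,0,-0.5],"rotation":[0,0,0]},{"grip":0.3,"delta_pos":[-0.1,0,-1],"rotation":[0,0,0]},{"grip":0.3,"delta_pos":[-0.1,0,-1],"rotation":[0,0,0]}]'
python3 - <<'E'
from h import *
st(); plan([(440,-200,240,4.6),(450,-120,240,0),(460,0,240,0),(450,120,240,0),(450,230,240,1.6),(452,282,150,1.6)])
E
```

```text
clock: 7.9
tool_pos: [0.4469, -0.2959, 0.05]
orientation: [180.0, -0.0, 4.6]
force: [-0.0, 0.7, -0.2]
opening: 0.0495
gripper_force: 0.0
clock: 8.4
tool_pos: [0.44, -0.2984, 0.1574]
orientation: [179.7, -0.6, 4.7]
force: [0.5, -0.2, 0.4]
opening: 0.0615
gripper_force: 0.0
t 8.4 p [ 440.  -298.4  157.4] rpy [179.7  -0.6   4.7] F [ 0.5 -0.2  0.4] open 61.5 gf 0.0 q [-13.  11. -25.   0. -53. 107.]
(440, -200, 240, 4.6) d [0.088, -0.976, -0.831] r [0.003, -0.006, 0.001] rows 2.6 0.1
(450, -120, 240, 0) d [0.164, -0.789, -0.0] r [0.0, -0.0, 0.051] rows 1.6 0.5
(460, 0, 240, 0) d [0.1, -1.2, -0.0] r [0.0, 0.0, 0.0] rows 2.4 0.0
(450, 120, 240, 0) d [-0.1, -1.2, -0.0] r [0.0, 0.0, 0.0] rows 2.4 0.0
(450, 230, 240, 1.6) d [0.0, -1.1, -0.0] r [0.0, 0.0, -0.018] rows 2.2 0.2
(452, 282, 150, 1.6) d [0.035, -0.519, 0.9] r [0.0, 0.0, 0.0] rows 2.1 0.0
```

```bash
python3 -m creep '[{"grip":0.5,"delta_pos":[0.03,-0.3,-0.3],"rotation":[0,0,0]},{"grip":0.5,"delta_pos":[0.05,-0.65,-0.6],"rotation":[0,0,0]},{"grip":0.5,"delta_pos":[0.09,-0.98,-0.83],"rotation":[0,0,0]}]'|sed -n 2,3p
for i in 1 2 3 4; do python3 -m creep '[{"grip":0.5,"delta_pos":[0.05,-0.5,0],"rotation":[0,0,0.012]},{"grip":0.5,"delta_pos":[0.1,-0.97,0],"rotation":[0,0,0.012]}]'|sed -n 2,3p; done
python3 - <<'E'
from det import *
st(); s=snap('top'); c=s['color'][110:310,95:415,::-1]; cv2.imwrite('pics/crop2.png',cv2.resize(c,None,fx=2.5,fy=2.5,interpolation=cv2.INTER_CUBIC))
for k in blobs(masks(s)['blue'],15): 
    r=cv2.minAreaRect(k); print(r, ray(s,*r[0],.026)[:2])
E
```

```text
tool_pos: [0.4375, -0.1977, 0.2355]
orientation: [180.0, -0.1, 4.5]
tool_pos: [0.4399, -0.0995, 0.2348]
orientation: [-180.0, -0.2, 3.4]
tool_pos: [0.4435, -0.0016, 0.2342]
orientation: [-180.0, -0.1, 2.4]
tool_pos: [0.4494, 0.096, 0.2342]
orientation: [-179.9, -0.1, 1.3]
tool_pos: [0.4571, 0.1933, 0.2342]
orientation: [-179.9, -0.1, 0.3]
t 9.5 p [457.1 193.3 234.2] rpy [-1.799e+02 -1.000e-01  3.000e-01] F [ 1.5 -0.7  0.5] open 43.8 gf 0.0 q [ 46.   4. -23.   0. -63.  45.]
((179.5, 242.0), (8.0, 9.0), 90.0) [0.51738952 0.20902255]
((273.0, 169.5), (31.0, 26.0), 90.0) [ 0.70150186 -0.0381827 ]
```

View pics/crop2.png

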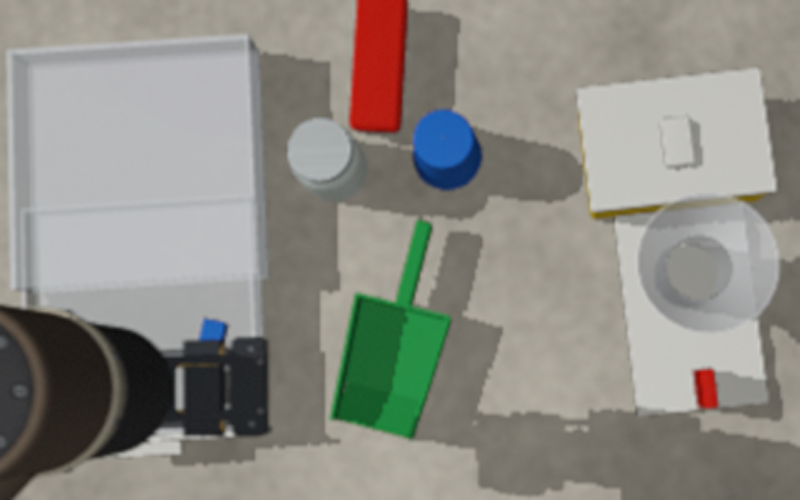

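The jar foot now meets the bin at about (614,217), with front corners at (638,414) and (768,400), and it looks flush. The scoop is unmoved. Next I'll go over the drawer and measure the tablets with the wrist camera.

```bash
python3 -m creep '[{"grip":0.5,"delta_pos":[0,-0.4,0],"rotation":[0,0,0]},{"grip":0.5,"delta_pos":[-0.1,-0.8,0],"rotation":[0,0,0]},{"grip":0.5,"delta_pos":[-0.1,-0.8,0],"rotation":[0,0,0]}]'|sed -n 2,3p
cat > tabs.py <<'E'
from det import *
def tabs(s,z=.03):
    out=[]
    for k in blobs(masks(s)['blue'],60):
        r=cv2.minAreaRect(k); b=cv2.boxPoints(r); w=np.array([ray(s,*q,z)[:2] for q in b]); e=w[1]-w[0]
        out.append((w.mean(0)*1e3,np.linalg.norm(w[1]-w[0])*1e3,np.linalg.norm(w[2]-w[1])*1e3,np.degrees(np.arctan2(e[1],e[0]))%90))
    return out
E
python3 - <<'E'
from tabs import *
s=ctrl.snapshot('top'); c=lambda x,y,z: ray(s,x/2.5+95-.3,y/2.5+110-.3,z)[:2]
A,B,C=c(614,217,.014),c(638,414,.014),c(768,400,.014)
ang=lambda a,b: np.degrees(np.arctan2(*(b-a)[::-1]))
print(A,B,C,(A+C)/2,ang(B,A),ang(C,B)-90,np.linalg.norm(A-B))
st(); s=snap('wrist','w2.png')
for t in tabs(s): print([np.round(x,1) for x in t])
E
```

```text
tool_pos: [0.4466, 0.2746, 0.2335]
orientation: [-179.9, -0.0, 0.4]
[ 0.62640977 -0.21339145] [ 0.42025183 -0.23014632] [ 0.43116727 -0.3646774 ] [ 0.52878852 -0.28903443] 4.646332167675079 4.638641451453395 0.20683767013615875
t 9.9 p [446.6 272.9 233.4] rpy [-180.    -0.     0.4] F [-0.1 -1.2 -0.6] open 44.0 gf 0.0 q [ 53.   7. -20.   0. -64.  38.]
[array([448.3, 339.7]), np.float64(21.1), np.float64(23.0), np.float64(0.4)]
[array([456.4, 282.9]), np.float64(21.1), np.float64(22.1), np.float64(8.6)]
[array([516.6, 209.7]), np.float64(21.3), np.float64(21.9), np.float64(78.5)]
[array([516.8, 346.2]), np.float64(22.4), np.float64(22.1), np.float64(9.4)]
```

View pics/w2.png

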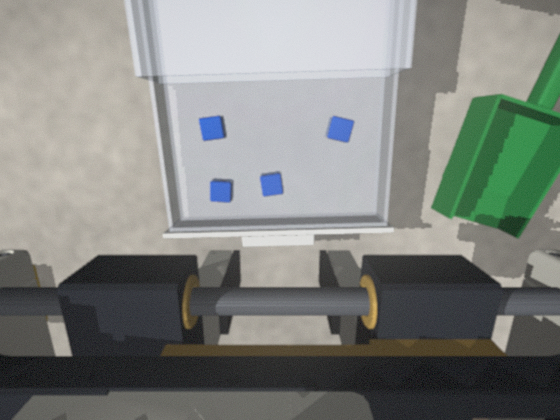

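The wrist view shows the tablets at (211,128), (340,129), (221,190) and (272,184), agreeing with the top view to 2 mm. There are exactly four. I'll pick the one at (272,184) first.

```bash
python3 -m creep '[{"grip":0.5,"delta_pos":[0.1,-0.1,0.4],"rotation":[0,0,-0.05]},{"grip":0.5,"delta_pos":[0.1,-0.1,0.8],"rotation":[0,0,-0.085]},{"grip":0.5,"delta_pos":[0.1,-0.1,0.98],"rotation":[0,0,-0.085]},{"grip":0.5,"delta_pos":[0.1,-0.1,0.98],"rotation":[0,0,-0.085]}]'|sed -n 2,4p
python3 -m creep '[{"grip":0.5,"delta_pos":[0,0,0.4],"rotation":[0,0,0]},{"grip":0.5,"delta_pos":[0,0,0.8],"rotation":[0,0,0]},{"grip":0.5,"delta_pos":[0,0,0.85],"rotation":[0,0,0]},{"grip":0.5,"delta_pos":[0,0,0.85],"rotation":[0,0,0]}]'|sed -n 2,4p
python3 -c "
from h import *
st();plan([(456.5,282.5,36,8)])"
```

```text
tool_pos: [0.456, 0.2786, 0.1327]
orientation: [179.8, 0.2, 7.8]
force: [0.2, -1.4, -0.2]
tool_pos: [0.4575, 0.2807, 0.0508]
orientation: [180.0, 0.0, 7.9]
force: [0.1, -1.2, 0.7]
t 10.8 p [457.5 280.7  50.8] rpy [180.    0.    7.9] F [ 0.1 -1.2  0.7] open 43.8 gf 0.0 q [ 52.  20. -30.   0. -40.  45.]
(456.5, 282.5, 36, 8) d [-0.007, -0.019, 0.148] r [0.001, 0.0, -0.001] rows 0.3 0.0
```

```bash
python3 -m creep '[{"grip":0.5,"delta_pos":[-0.01,-0.02,0.145],"rotation":[0,0,0]},{"grip":0.5,"delta_pos":[-0.01,-0.02,0.145],"rotation":[0,0,0]},{"grip":1,"delta_pos":[-0.01,-0.02,0.145],"rotation":[0,0,0]},{"grip":1,"delta_pos":[-0.01,-0.02,0.145],"rotation":[0,0,0]},{"grip":1,"delta_pos":[-0.01,-0.02,0.145],"rotation":[0,0,0]}]'
python3 -m creep '[{"grip":1,"delta_pos":[0,0,0],"rotation":[0,0,0]},{"grip":1,"delta_pos":[0,0,0],"rotation":[0,0,0]},{"grip":1,"delta_pos":[0,0,-0.3],"rotation":[0,0,0]},{"grip":1,"delta_pos":[0,0,-0.7],"rotation":[0,0,0]},{"grip":1,"delta_pos":[0,0,-1],"rotation":[0,0,0]}]'
python3 -c "
from h import *
st();plan([(478,192,136,0),(500,102,136,-8),(520.6,12.5,136,-15),(520.6,12.5,52,-15)])"
```

```text
clock: 11.25
tool_pos: [0.4562, 0.2833, 0.0366]
orientation: [-179.9, -0.1, 7.9]
force: [-0.5, 0.3, -0.3]
opening: 0.0252
gripper_force: 0.1
clock: 11.75
tool_pos: [0.456, 0.2831, 0.1376]
orientation: [-180.0, -0.1, 7.9]
force: [1.2, 1.9, 0.3]
opening: 0.0237
gripper_force: 30.0
t 11.8 p [456.  283.1 137.6] rpy [-1.8e+02 -1.0e-01  7.9e+00] F [1.2 1.9 0.3] open 23.7 gf 30.0 q [ 53.  13. -25.   0. -51.  45.]
(478, 192, 136, 0) d [0.092, 0.932, 0.016] r [-0.0, -0.001, 0.088] rows 1.9 0.9
(500, 102, 136, -8) d [0.22, 0.9, 0.0] r [0.0, -0.0, 0.089] rows 1.9 0.9
(520.6, 12.5, 136, -15) d [0.329, 0.858, 0.0] r [-0.0, -0.0, 0.078] rows 1.8 0.8
(520.6, 12.5, 52, -15) d [0.0, -0.0, 0.84] r [0.0, 0.0, 0.0] rows 1.7 0.0
```

```bash
python3 -m creep '[{"grip":1,"delta_pos":[0.05,0.47,0],"rotation":[0,0,0.05]},{"grip":1,"delta_pos":[0.09,0.93,0],"rotation":[0,0,0.088]}]'|sed -n 2,3p
python3 -m creep '[{"grip":1,"delta_pos":[0.11,0.45,0],"rotation":[0,0,0.05]},{"grip":1,"delta_pos":[0.22,0.9,0],"rotation":[0,0,0.088]}]'|sed -n 2,3p
python3 -m creep '[{"grip":1,"delta_pos":[0.16,0.43,0],"rotation":[0,0,0.05]},{"grip":1,"delta_pos":[0.33,0.86,0],"rotation":[0,0,0.078]},{"grip":1,"delta_pos":[0.33,0.86,0],"rotation":[0,0,0.078]}]'|sed -n 2,3p
python3 - <<'E'
from tabs import *
st(); s=snap('wrist','w3.png'); snap('top','t3.png')
plan([(520.6,12.5,52,-15)])
E
```

```text
tool_pos: [0.478, 0.1923, 0.137]
orientation: [-179.9, -0.1, -0.0]
tool_pos: [0.4995, 0.1005, 0.136]
orientation: [-180.0, -0.0, -8.0]
tool_pos: [0.5205, 0.0079, 0.1355]
orientation: [180.0, 0.0, -15.3]
t 12.4 p [520.5   7.9 135.5] rpy [180.    0.  -15.3] F [ 0.3  0.6 -0.2] open 23.5 gf 30.0 q [ 23.  12. -27.   0. -50.  52.]
(520.6, 12.5, 52, -15) d [-0.001, -0.015, 0.835] r [0.0, 0.0, -0.001] rows 1.7 0.0
```

View pics/w3.png

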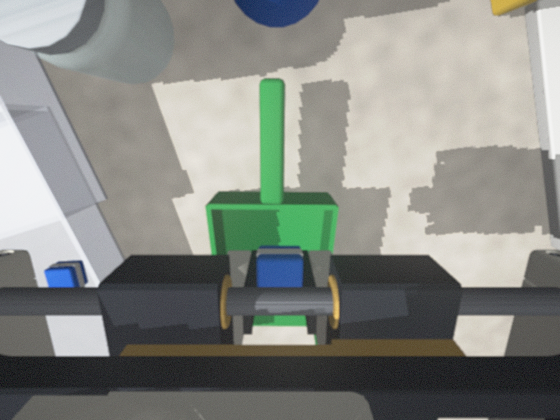

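The tablet hangs between the pads at (279,270). The scoop handle runs (271,85)-(272,200) and is nearly aligned with the tool. The back wall's top edge lies at v≈195-205.

```bash
python3 - <<'E'
from tabs import *
s=ctrl.snapshot('wrist'); m=masks(s)['green']; 
ys,xs=np.where(m[75:185,220:330]); 
for v in(100,180): 
    x=np.where(m[v,220:330])[0]+220; print(v,x.min(),x.max())
a=ray(s,271.5,79,.045)[:2]*1e3;b=ray(s,272,185,.045)[:2]*1e3;k=ray(s,272.5,193,.045)[:2]*1e3
d=(a-b);yaw=np.degrees(np.arctan2(d[1],d[0]));u=d/np.linalg.norm(d)
print(a,b,k,yaw,'origin',a-146*u,k-59*u)
o=(a-146*u+k-57.5*u)/2
for x in(40,13,-14,-40): print(x,o+x*u)
q=o+40*u; plan([(q[0],q[1],52,yaw)])
E
```

```text
100 266 282
180 266 283
[623.08742185 -10.44840848] [552.65057725   8.70483797] [546.66649415   9.97212187] -15.212103911174312 origin [482.20310349  27.86097471] [489.73379016  25.45331097]
40 [525.29061103  15.96462664]
13 [499.23666174  23.0492386 ]
-14 [473.18271245  30.13385056]
-40 [448.09372425  36.95606948]
(np.float64(525.2906110255049), np.float64(15.9646266426475), 52, np.float64(-15.212103911174312)) d [0.038, -0.051, 0.835] r [-0.0, 0.0, 0.002] rows 1.7 0.0
```

```bash
python3 -m creep '[{"grip":1,"delta_pos":[0.02,-0.03,0.4],"rotation":[0,0,0]},{"grip":1,"delta_pos":[0.02,-0.03,0.8],"rotation":[0,0,0]},{"grip":1,"delta_pos":[0.02,-0.03,0.84],"rotation":[0,0,0]},{"grip":0.62,"delta_pos":[0.02,-0.03,0.84],"rotation":[0,0,0]},{"grip":0.62,"delta_pos":[0.02,-0.03,0.84],"rotation":[0,0,0]}]'|sed -n 2,5p
python3 -m creep '[{"grip":0.62,"delta_pos":[0,0,0],"rotation":[0,0,0]},{"grip":0.62,"delta_pos":[0,0,0],"rotation":[0,0,0]},{"grip":0.5,"delta_pos":[0,0,-0.4],"rotation":[0,0,0]},{"grip":0.5,"delta_pos":[0,0,-0.8],"rotation":[0,0,0]},{"grip":0.5,"delta_pos":[0,0,-1],"rotation":[0,0,0]}]'|sed -n 2,5p
python3 -c "
from h import *
st();plan([(517,80,152,-15),(517,145,152,-15),(516.8,209.5,136,-12),(516.8,209.5,36,-12)])"
```

```text
tool_pos: [0.5238, 0.0156, 0.0528]
orientation: [-180.0, -0.1, -14.8]
force: [1.2, 0.7, 0.9]
opening: 0.0319
tool_pos: [0.5245, 0.015, 0.1556]
orientation: [-179.9, -0.3, -14.9]
force: [1.3, 0.6, 0.1]
opening: 0.0431
t 13.6 p [524.5  15.  155.6] rpy [-179.9   -0.3  -14.9] F [1.3 0.6 0.1] open 43.1 gf 0.0 q [ 23.  11. -26.   0. -53.  52.]
(517, 80, 152, -15) d [-0.24, -0.609, 0.037] r [-0.002, -0.003, 0.001] rows 1.3 0.0
(517, 145, 152, -15) d [-0.168, -0.628, -0.0] r [0.0, 0.0, 0.0] rows 1.3 0.0
(516.8, 209.5, 136, -12) d [-0.169, -0.623, 0.16] r [0.0, 0.0, -0.033] rows 1.3 0.3
(516.8, 209.5, 36, -12) d [-0.0, -0.0, 1.0] r [0.0, 0.0, 0.0] rows 2.0 0.0
```

```bash
python3 -m creep '[{"grip":0.5,"delta_pos":[-0.12,-0.3,0.03],"rotation":[0,0,0]},{"grip":0.5,"delta_pos":[-0.24,-0.61,0.04],"rotation":[0,0,0]}]'|sed -n 2,3p
python3 -m creep '[{"grip":0.5,"delta_pos":[-0.08,-0.3,0],"rotation":[0,0,0]},{"grip":0.5,"delta_pos":[-0.17,-0.63,0],"rotation":[0,0,0]}]'|sed -n 2,3p
python3 -m creep '[{"grip":0.5,"delta_pos":[-0.08,-0.3,0.08],"rotation":[0,0,-0.03]},{"grip":0.5,"delta_pos":[-0.17,-0.625,0.16],"rotation":[0,0,-0.03]},{"grip":0.5,"delta_pos":[-0.17,-0.625,0.4],"rotation":[0,0,-0.03]},{"grip":0.5,"delta_pos":[-0.17,-0.625,0.8],"rotation":[0,0,-0.03]},{"grip":0.5,"delta_pos":[-0.17,-0.625,0.8],"rotation":[0,0,-0.03]}]'|sed -n 2,3p
python3 - <<'E'
from tabs import *
st(); plan([(516.8,209.5,36,-12)])
s=ctrl.snapshot('top')
for t in tabs(s):print([np.round(x,1) for x in t])
E
```

```text
tool_pos: [0.5159, 0.0801, 0.1493]
orientation: [-179.9, -0.1, -15.1]
tool_pos: [0.5153, 0.1461, 0.1486]
orientation: [-179.9, -0.1, -15.0]
tool_pos: [0.5124, 0.2082, 0.0639]
orientation: [179.7, 0.3, -12.3]
t 14.5 p [512.4 208.2  63.9] rpy [179.7   0.3 -12.3] F [-1.3 -1.3  0.2] open 43.6 gf 0.0 q [ 42.  20. -27.  -0. -43.  35.]
(516.8, 209.5, 36, -12) d [0.042, -0.024, 0.279] r [0.003, 0.003, -0.003] rows 0.6 0.1
[array([519.2,  17.3]), np.float64(21.3), np.float64(24.5), np.float64(74.9)]
[array([700.9, -38.3]), np.float64(68.5), np.float64(82.6), np.float64(88.3)]
```

```bash
python3 -m creep '[{"grip":0.5,"delta_pos":[0.03,-0.01,0.15],"rotation":[0,0,0]},{"grip":0.5,"delta_pos":[0.03,-0.01,0.255],"rotation":[0,0,0]},{"grip":0.5,"delta_pos":[0.03,-0.01,0.255],"rotation":[0,0,0]},{"grip":1,"delta_pos":[0.03,-0.01,0.255],"rotation":[0,0,0]},{"grip":1,"delta_pos":[0.03,-0.01,0.255],"rotation":[0,0,0]}]'
python3 -m creep '[{"grip":1,"delta_pos":[0,0,0],"rotation":[0,0,0]},{"grip":1,"delta_pos":[0,0,0],"rotation":[0,0,0]},{"grip":1,"delta_pos":[0,0,-0.3],"rotation":[0,0,0]},{"grip":1,"delta_pos":[0,0,-0.7],"rotation":[0,0,0]},{"grip":1,"delta_pos":[0,0,-1],"rotation":[0,0,0]}]'
python3 -c "
from h import *
st();plan([(510,147,136,-15),(504,84,136,-15),(497,21.5,136,-15),(497,21.5,52,-15)])"
```

```text
clock: 15.05
tool_pos: [0.5187, 0.2104, 0.0431]
orientation: [-179.9, -0.1, -12.2]
force: [0.2, -0.2, 0.2]
opening: 0.0329
gripper_force: 0.0
clock: 15.55
tool_pos: [0.5185, 0.2103, 0.1441]
orientation: [-180.0, -0.1, -12.2]
force: [0.8, 1.0, -0.0]
opening: 0.0237
gripper_force: 30.0
t 15.6 p [518.5 210.3 144.1] rpy [-1.80e+02 -1.00e-01 -1.22e+01] F [ 0.8  1.  -0. ] open 23.7 gf 30.0 q [ 42.  15. -22.   0. -53.  36.]
(510, 147, 136, -15) d [0.051, 0.637, 0.081] r [-0.0, -0.001, 0.031] rows 1.3 0.3
(504, 84, 136, -15) d [0.105, 0.624, 0.0] r [0.0, 0.0, 0.0] rows 1.3 0.0
(497, 21.5, 136, -15) d [0.094, 0.622, 0.0] r [0.0, 0.0, 0.0] rows 1.3 0.0
(497, 21.5, 52, -15) d [0.0, -0.0, 0.84] r [0.0, 0.0, 0.0] rows 1.7 0.0
```

```bash
python3 -m creep '[{"grip":1,"delta_pos":[0.02,0.32,0.04],"rotation":[0,0,0.03]},{"grip":1,"delta_pos":[0.05,0.64,0.08],"rotation":[0,0,0.031]}]'|sed -n 2,3p
for i in 1 2; do python3 -m creep '[{"grip":1,"delta_pos":[0.05,0.31,0],"rotation":[0,0,0]},{"grip":1,"delta_pos":[0.1,0.62,0],"rotation":[0,0,0]},{"grip":1,"delta_pos":[0.1,0.62,0],"rotation":[0,0,0]}]'|sed -n 2,3p;done
python3 -m creep '[{"grip":1,"delta_pos":[0,0,0.2],"rotation":[0,0,0]},{"grip":1,"delta_pos":[0,0,0.4],"rotation":[0,0,0]},{"grip":1,"delta_pos":[0,0,0.4],"rotation":[0,0,0]}]'|sed -n 2,5p
python3 -c "
from h import *
st();plan([(497,21.5,54,-15)])"
```

```text
tool_pos: [0.5098, 0.1468, 0.1353]
orientation: [-179.9, -0.1, -15.0]
tool_pos: [0.5019, 0.0813, 0.134]
orientation: [180.0, 0.1, -15.2]
tool_pos: [0.4958, 0.0195, 0.1339]
orientation: [180.0, 0.0, -15.2]
tool_pos: [0.4953, 0.0214, 0.0921]
orientation: [179.9, 0.2, -15.1]
force: [-0.1, -0.4, -0.1]
opening: 0.0237
t 16.6 p [495.3  21.4  92.1] rpy [179.9   0.2 -15.1] F [-0.1 -0.4 -0.1] open 23.7 gf 30.0 q [ 25.  13. -33.  -0. -44.  50.]
(497, 21.5, 54, -15) d [0.018, -0.006, 0.38] r [0.001, 0.002, -0.001] rows 0.8 0.0
```

```bash
python3 -m creep '[{"grip":1,"delta_pos":[0.01,0,0.2],"rotation":[0,0,0]},{"grip":1,"delta_pos":[0.01,0,0.36],"rotation":[0,0,0]},{"grip":1,"delta_pos":[0.01,0,0.36],"rotation":[0,0,0]},{"grip":0.62,"delta_pos":[0.01,0,0.36],"rotation":[0,0,0]},{"grip":0.62,"delta_pos":[0.01,0,0.36],"rotation":[0,0,0]}]'|sed -n 2,5p
python3 -m creep '[{"grip":0.62,"delta_pos":[0,0,0],"rotation":[0,0,0]},{"grip":0.62,"delta_pos":[0,0,0],"rotation":[0,0,0]},{"grip":0.5,"delta_pos":[0,0,-0.4],"rotation":[0,0,0]},{"grip":0.5,"delta_pos":[0,0,-0.8],"rotation":[0,0,0]},{"grip":0.5,"delta_pos":[0,0,-0.9],"rotation":[0,0,0]}]'|sed -n 2,5p
python3 -c "
from h import *
st();plan([(503,100,140,-12),(510,190,140,-3),(514,280,140,6),(516.7,346,140,9),(516.7,346,50,9)])"
```

```text
tool_pos: [0.4985, 0.0218, 0.0591]
orientation: [-180.0, -0.1, -15.0]
force: [0.2, -0.1, 0.6]
opening: 0.0315
tool_pos: [0.4999, 0.022, 0.1525]
orientation: [-179.8, -0.3, -15.0]
force: [0.4, -0.4, 0.1]
opening: 0.0437
t 17.6 p [499.9  22.  152.5] rpy [-179.8   -0.3  -15. ] F [ 0.4 -0.4  0.1] open 43.7 gf 0.0 q [ 25.   9. -29.   0. -52.  50.]
(503, 100, 140, -12) d [-0.173, -0.761, 0.127] r [-0.002, -0.004, -0.033] rows 1.6 0.4
(510, 190, 140, -3) d [-0.119, -0.895, -0.0] r [0.0, 0.0, -0.1] rows 1.8 1.0
(514, 280, 140, 6) d [-0.007, -0.901, -0.0] r [0.0, 0.0, -0.1] rows 1.8 1.0
(516.7, 346, 140, 9) d [0.096, -0.654, -0.0] r [0.0, 0.0, -0.033] rows 1.3 0.3
(516.7, 346, 50, 9) d [0.0, -0.0, 0.9] r [0.0, 0.0, 0.0] rows 1.8 0.0
```

```bash
python3 -m creep '[{"grip":0.64,"delta_pos":[-0.09,-0.4,0.1],"rotation":[0,0,-0.02]},{"grip":0.64,"delta_pos":[-0.17,-0.76,0.12],"rotation":[0,0,-0.033]}]'|sed -n 2,3p
python3 -m creep '[{"grip":0.64,"delta_pos":[-0.06,-0.45,0],"rotation":[0,0,-0.05]},{"grip":0.64,"delta_pos":[-0.12,-0.895,0],"rotation":[0,0,-0.1]}]'|sed -n 2,3p
python3 -m creep '[{"grip":0.64,"delta_pos":[0,-0.45,0],"rotation":[0,0,-0.05]},{"grip":0.64,"delta_pos":[0,-0.9,0],"rotation":[0,0,-0.1]}]'|sed -n 2,3p
python3 -m creep '[{"grip":0.64,"delta_pos":[0.05,-0.32,0],"rotation":[0,0,-0.02]},{"grip":0.64,"delta_pos":[0.09,-0.65,0],"rotation":[0,0,-0.033]},{"grip":0.64,"delta_pos":[0.09,-0.65,0],"rotation":[0,0,-0.033]}]'|sed -n 2,5p
python3 - <<'E'
from tabs import *
snap('top');st();s=snap('wrist','w4.png'); 
for t in tabs(s): print([np.round(x,1) for x in t])
plan([(516.7,345.5,60,9)])
E
```

```text
tool_pos: [0.5008, 0.0996, 0.1363]
orientation: [-179.9, -0.0, -12.1]
tool_pos: [0.5077, 0.1906, 0.1362]
orientation: [-180.0, -0.0, -2.9]
tool_pos: [0.5125, 0.2809, 0.1361]
orientation: [-180.0, -0.0, 6.1]
tool_pos: [0.5151, 0.3483, 0.1356]
orientation: [-180.0, -0.0, 9.1]
force: [-0.2, -0.4, 0.5]
opening: 0.0317
t 18.6 p [514.6 346.3 135.4] rpy [180.   0.   9.] F [-0.2 -1.3 -1.1] open 31.5 gf 0.0 q [ 52.  21. -15.  -0. -54.  47.]
[array([458.1, 341.4]), np.float64(21.8), np.float64(8.8), np.float64(9.0)]
[array([517.8, 346.9]), np.float64(21.0), np.float64(22.3), np.float64(9.0)]
(516.7, 345.5, 60, 9) d [0.023, -0.002, 0.754] r [0.0, 0.0, -0.0] rows 1.5 0.0
```

View pics/w4.png

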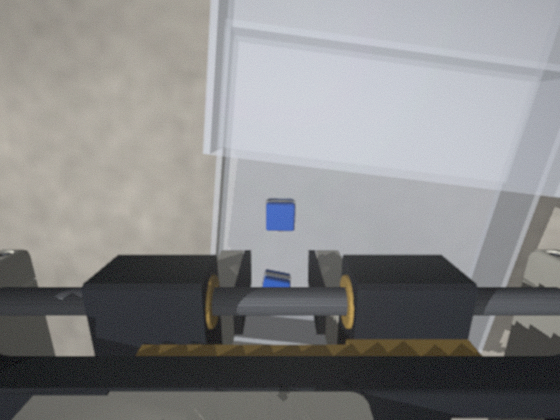

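The wrist view shows the tablet at (280,215), centred between the pads, with the left drawer wall at u≈222 (about 48 mm away). The last tablet is at (277,278).

```bash
python3 -m creep '[{"grip":0.64,"delta_pos":[0.03,-0.01,0.4],"rotation":[0,0,0]},{"grip":0.64,"delta_pos":[0.03,-0.01,0.8],"rotation":[0,0,0]},{"grip":0.64,"delta_pos":[0.03,-0.01,0.98],"rotation":[0,0,0]},{"grip":0.64,"delta_pos":[0.03,-0.01,0.98],"rotation":[0,0,0]}]'|sed -n 2,4p
python3 -m creep '[{"grip":1,"delta_pos":[0,0,0],"rotation":[0,0,0]},{"grip":1,"delta_pos":[0,0,0],"rotation":[0,0,0]},{"grip":1,"delta_pos":[0,0,0],"rotation":[0,0,0]}]'
python3 -m creep '[{"grip":1,"delta_pos":[0,0,0],"rotation":[0,0,0]},{"grip":1,"delta_pos":[0,0,-0.3],"rotation":[0,0,0]},{"grip":1,"delta_pos":[0,0,-0.7],"rotation":[0,0,0]},{"grip":1,"delta_pos":[0,0,-1],"rotation":[0,0,0]}]'
python3 -c "
from h import *
st();plan([(505,268,136,3),(492,188,136,-5),(481,108,136,-13),(471,28.5,136,-15)])"
```

```text
tool_pos: [0.5163, 0.3431, 0.0351]
orientation: [179.8, 0.3, 8.8]
force: [-1.3, 0.4, 0.6]
clock: 19.35
tool_pos: [0.5185, 0.3466, 0.0397]
orientation: [-179.9, -0.1, 8.9]
force: [-0.5, -0.3, 0.4]
opening: 0.0239
gripper_force: 30.0
clock: 19.75
tool_pos: [0.5182, 0.3465, 0.1407]
orientation: [-179.9, -0.1, 8.9]
force: [0.5, 1.0, -0.3]
opening: 0.024
gripper_force: 30.0
t 19.8 p [518.2 346.5 140.7] rpy [-1.799e+02 -1.000e-01  8.900e+00] F [ 0.5  1.  -0.3] open 24.0 gf 30.0 q [ 52.  21. -14.   0. -55.  47.]
(505, 268, 136, 3) d [-0.252, 0.755, 0.046] r [-0.001, -0.001, 0.066] rows 1.6 0.7
(492, 188, 136, -5) d [-0.172, 0.792, 0.0] r [0.0, -0.0, 0.089] rows 1.6 0.9
(481, 108, 136, -13) d [-0.04, 0.807, 0.0] r [0.0, -0.0, 0.089] rows 1.6 0.9
(471, 28.5, 136, -15) d [0.081, 0.797, 0.0] r [0.0, -0.0, 0.022] rows 1.6 0.2
```

```bash
python3 -m creep '[{"grip":1,"delta_pos":[-0.13,0.38,0.02],"rotation":[0,0,0.03]},{"grip":1,"delta_pos":[-0.25,0.755,0.04],"rotation":[0,0,0.066]}]'|sed -n 2,3p
python3 -m creep '[{"grip":1,"delta_pos":[-0.09,0.4,0],"rotation":[0,0,0.045]},{"grip":1,"delta_pos":[-0.17,0.79,0],"rotation":[0,0,0.089]}]'|sed -n 2,3p
python3 -m creep '[{"grip":1,"delta_pos":[-0.02,0.4,0],"rotation":[0,0,0.045]},{"grip":1,"delta_pos":[-0.04,0.81,0],"rotation":[0,0,0.089]}]'|sed -n 2,3p
python3 -m creep '[{"grip":1,"delta_pos":[0.04,0.4,0],"rotation":[0,0,0.02]},{"grip":1,"delta_pos":[0.08,0.8,0],"rotation":[0,0,0.022]},{"grip":1,"delta_pos":[0.08,0.8,0.2],"rotation":[0,0,0.022]},{"grip":1,"delta_pos":[0.08,0.8,0.4],"rotation":[0,0,0.022]},{"grip":1,"delta_pos":[0.08,0.8,0.4],"rotation":[0,0,0.022]}]'|sed -n 2,3p
python3 -c "
from h import *
st();plan([(471,28.5,56,-15)])"
```

```text
tool_pos: [0.5049, 0.268, 0.1356]
orientation: [-179.9, -0.1, 2.9]
tool_pos: [0.4913, 0.1865, 0.1346]
orientation: [-180.0, -0.0, -5.2]
tool_pos: [0.4804, 0.1063, 0.1347]
orientation: [-179.9, -0.1, -13.2]
tool_pos: [0.4691, 0.0269, 0.0927]
orientation: [179.9, 0.1, -15.1]
t 20.9 p [469.1  26.9  92.7] rpy [ 1.799e+02  1.000e-01 -1.510e+01] F [ 0.2  0.3 -0. ] open 23.8 gf 30.0 q [ 27.  11. -36.  -0. -43.  48.]
(471, 28.5, 56, -15) d [0.015, -0.021, 0.366] r [0.001, 0.002, -0.001] rows 0.7 0.0
```

```bash
python3 -m creep '[{"grip":1,"delta_pos":[0.01,-0.02,0.2],"rotation":[0,0,0]},{"grip":1,"delta_pos":[0.01,-0.02,0.35],"rotation":[0,0,0]},{"grip":1,"delta_pos":[0.01,-0.02,0.35],"rotation":[0,0,0]},{"grip":0.65,"delta_pos":[0.01,-0.02,0.35],"rotation":[0,0,0]},{"grip":0.65,"delta_pos":[0.01,-0.02,0.35],"rotation":[0,0,0]}]'|sed -n 2,5p
python3 -m creep '[{"grip":0.65,"delta_pos":[0,0,0],"rotation":[0,0,0]},{"grip":0.65,"delta_pos":[0,0,-0.2],"rotation":[0,0,0]},{"grip":0.65,"delta_pos":[0,0,-0.5],"rotation":[0,0,0]},{"grip":0.6,"delta_pos":[0,0,-0.8],"rotation":[0,0,0]},{"grip":0.6,"delta_pos":[0,0,-0.85],"rotation":[0,0,0]}]'|sed -n 2,5p
python3 -c "
from h import *
st();plan([(466,108,140,-12),(460,190,140,-8),(454,270,140,-4),(448.4,340,140,0),(448.4,340,50,0)])"
```

```text
tool_pos: [0.4728, 0.0299, 0.0602]
orientation: [-179.9, -0.1, -15.0]
force: [0.4, -0.2, 0.1]
opening: 0.03
tool_pos: [0.474, 0.0302, 0.148]
orientation: [-179.8, -0.3, -15.0]
force: [-0.5, -0.2, 0.4]
opening: 0.0351
t 21.9 p [474.   30.2 148. ] rpy [-179.8   -0.3  -15. ] F [-0.5 -0.2  0.4] open 35.1 gf 0.0 q [ 28.   7. -32.   0. -51.  47.]
(466, 108, 140, -12) d [-0.279, -0.73, 0.081] r [-0.002, -0.004, -0.033] rows 1.6 0.4
(460, 190, 140, -8) d [-0.229, -0.79, -0.0] r [0.0, 0.0, -0.044] rows 1.6 0.5
(454, 270, 140, -4) d [-0.171, -0.784, -0.0] r [0.0, 0.0, -0.044] rows 1.6 0.5
(448.4, 340, 140, 0) d [-0.105, -0.694, -0.0] r [0.0, 0.0, -0.044] rows 1.4 0.5
(448.4, 340, 50, 0) d [0.0, -0.0, 0.9] r [0.0, 0.0, 0.0] rows 1.8 0.0
```

```bash
python3 -m creep '[{"grip":0.6,"delta_pos":[-0.14,-0.37,0.05],"rotation":[0,0,-0.02]},{"grip":0.6,"delta_pos":[-0.28,-0.73,0.08],"rotation":[0,0,-0.033]}]'|sed -n 2,3p
python3 -m creep '[{"grip":0.6,"delta_pos":[-0.12,-0.4,0],"rotation":[0,0,-0.02]},{"grip":0.6,"delta_pos":[-0.23,-0.79,0],"rotation":[0,0,-0.044]}]'|sed -n 2,3p
python3 -m creep '[{"grip":0.6,"delta_pos":[-0.09,-0.4,0],"rotation":[0,0,-0.02]},{"grip":0.6,"delta_pos":[-0.17,-0.78,0],"rotation":[0,0,-0.044]}]'|sed -n 2,3p
python3 -m creep '[{"grip":0.6,"delta_pos":[-0.05,-0.35,0],"rotation":[0,0,-0.02]},{"grip":0.6,"delta_pos":[-0.1,-0.7,0],"rotation":[0,0,-0.044]},{"grip":0.6,"delta_pos":[-0.1,-0.7,0.4],"rotation":[0,0,-0.044]},{"grip":0.6,"delta_pos":[-0.1,-0.7,0.5],"rotation":[0,0,-0.044]}]'|sed -n 2,5p
python3 - <<'E'
from tabs import *
snap('wrist');st();s=snap('top'); 
for t in tabs(s,.024): print([np.round(x,1) for x in t])
plan([(448.4,340,37,0)])
E
```

```text
tool_pos: [0.4639, 0.1076, 0.1366]
orientation: [-179.9, -0.1, -12.2]
tool_pos: [0.4574, 0.1907, 0.1363]
orientation: [-180.0, -0.0, -8.0]
tool_pos: [0.4516, 0.2707, 0.1363]
orientation: [-180.0, -0.0, -4.0]
tool_pos: [0.4453, 0.3387, 0.0829]
orientation: [179.8, 0.2, -0.2]
force: [-1.0, -1.4, -0.4]
opening: 0.035
t 22.9 p [445.3 337.6  82.5] rpy [179.7   0.2  -0.2] F [-0.4 -0.6 -1.7] open 35.0 gf 0.0 q [ 57.  19. -26.  -0. -45.  33.]
[array([518.9,  18. ]), np.float64(22.6), np.float64(24.7), np.float64(74.9)]
[array([702.1, -38.1]), np.float64(68.9), np.float64(83.0), np.float64(88.3)]
(448.4, 340, 37, 0) d [0.024, -0.023, 0.473] r [0.002, 0.002, -0.002] rows 0.9 0.0
```

```bash
python3 -m creep '[{"grip":0.6,"delta_pos":[0.02,-0.02,0.2],"rotation":[0,0,0]},{"grip":0.6,"delta_pos":[0.02,-0.02,0.43],"rotation":[0,0,0]},{"grip":0.6,"delta_pos":[0.02,-0.02,0.43],"rotation":[0,0,0]}]'|sed -n 2,4p
python3 -m creep '[{"grip":1,"delta_pos":[0,0,0.02],"rotation":[0,0,0]},{"grip":1,"delta_pos":[0,0,0.02],"rotation":[0,0,0]},{"grip":1,"delta_pos":[0,0,0.02],"rotation":[0,0,0]},{"grip":1,"delta_pos":[0,0,0.02],"rotation":[0,0,0]}]'
python3 -m creep '[{"grip":1,"delta_pos":[0,0,0],"rotation":[0,0,0]},{"grip":1,"delta_pos":[0,0,-0.3],"rotation":[0,0,0]},{"grip":1,"delta_pos":[0,0,-0.7],"rotation":[0,0,0]},{"grip":1,"delta_pos":[0,0,-1],"rotation":[0,0,0]}]'
python3 -c "
from h import *
st();plan([(448,265,136,-4),(447,190,136,-8),(447,112,136,-12),(447,35.5,136,-15)])"
```

```text
tool_pos: [0.4486, 0.3398, 0.042]
orientation: [179.9, 0.1, -0.3]
force: [-0.2, -0.4, -0.5]
clock: 23.65
tool_pos: [0.4498, 0.3419, 0.0424]
orientation: [-179.9, -0.1, -0.2]
force: [0.3, -1.1, 7.5]
opening: 0.0236
gripper_force: 30.0
clock: 24.05
tool_pos: [0.4494, 0.3418, 0.1435]
orientation: [-179.9, -0.1, -0.2]
force: [0.4, 0.7, 0.1]
opening: 0.0236
gripper_force: 30.0
t 24.1 p [449.4 341.8 143.5] rpy [-1.799e+02 -1.000e-01 -2.000e-01] F [0.4 0.7 0.1] open 23.6 gf 30.0 q [ 57.  15. -22.   0. -53.  33.]
(448, 265, 136, -4) d [-0.012, 0.768, 0.074] r [-0.001, -0.001, 0.043] rows 1.5 0.4
(447, 190, 136, -8) d [0.042, 0.749, 0.0] r [0.0, -0.0, 0.044] rows 1.5 0.5
(447, 112, 136, -12) d [0.109, 0.772, 0.0] r [-0.0, -0.0, 0.044] rows 1.6 0.5
(447, 35.5, 136, -15) d [0.159, 0.748, 0.0] r [-0.0, -0.0, 0.033] rows 1.5 0.3
```

```bash
python3 -m creep '[{"grip":1,"delta_pos":[0,0.38,0.04],"rotation":[0,0,0.02]},{"grip":1,"delta_pos":[-0.01,0.77,0.07],"rotation":[0,0,0.043]}]'|sed -n 2,3p
python3 -m creep '[{"grip":1,"delta_pos":[0.02,0.38,0],"rotation":[0,0,0.02]},{"grip":1,"delta_pos":[0.04,0.75,0],"rotation":[0,0,0.044]}]'|sed -n 2,3p
python3 -m creep '[{"grip":1,"delta_pos":[0.05,0.38,0],"rotation":[0,0,0.02]},{"grip":1,"delta_pos":[0.11,0.77,0],"rotation":[0,0,0.044]}]'|sed -n 2,3p
python3 -m creep '[{"grip":1,"delta_pos":[0.08,0.38,0],"rotation":[0,0,0.02]},{"grip":1,"delta_pos":[0.16,0.75,0],"rotation":[0,0,0.033]},{"grip":1,"delta_pos":[0.16,0.75,0.0],"rotation":[0,0,0.033]},{"grip":1,"delta_pos":[0.16,0.75,0],"rotation":[0,0,0.033]}]'|sed -n 2,3p
python3 - <<'E'
from tabs import *
snap('top');st();s=snap('wrist','w5.png')
for t in tabs(s,.024): print([np.round(x,1) for x in t])
plan([(448,35.5,60,-15)])
E
```

```text
tool_pos: [0.4482, 0.2648, 0.1354]
orientation: [-179.8, -0.1, -4.0]
tool_pos: [0.4462, 0.188, 0.1345]
orientation: [-180.0, -0.0, -8.1]
tool_pos: [0.4465, 0.1103, 0.1346]
orientation: [-179.9, -0.0, -12.0]
tool_pos: [0.447, 0.0342, 0.1345]
orientation: [-180.0, -0.0, -15.1]
t 25.1 p [447.1  35.  134.4] rpy [-180.   -0.  -15.] F [ 0.8  0.7 -0.5] open 23.5 gf 30.0 q [ 30.   6. -36.   0. -48.  45.]
[array([400.4,  48.1]), np.float64(39.0), np.float64(31.2), np.float64(75.1)]
[array([452.3,  36.4]), np.float64(23.3), np.float64(4.3), np.float64(75.0)]
[array([469.6,  30.5]), np.float64(25.1), np.float64(13.3), np.float64(75.0)]
[array([488. ,  24.7]), np.float64(23.0), np.float64(7.2), np.float64(75.0)]
[array([519.1,  18.4]), np.float64(24.3), np.float64(22.2), np.float64(75.0)]
(448, 35.5, 60, -15) d [0.007, -0.003, 0.743] r [-0.0, -0.0, 0.001] rows 1.5 0.0
```

View pics/w5.png

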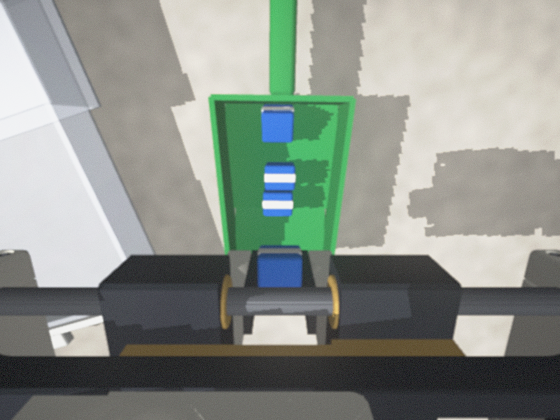

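The scoop holds three tablets, at (277,125), (279,178) and (277,204), the last two on their side. The fourth hangs over the ramp at (279,270).

```bash
python3 -m creep '[{"grip":1,"delta_pos":[0,0,0.4],"rotation":[0,0,0]},{"grip":1,"delta_pos":[0,0,0.74],"rotation":[0,0,0]},{"grip":1,"delta_pos":[0,0,0.74],"rotation":[0,0,0]},{"grip":1,"delta_pos":[0,0,0.74],"rotation":[0,0,0]},{"grip":0.67,"delta_pos":[0,0,0.74],"rotation":[0,0,0]}]'|sed -n 2,5p
python3 -m creep '[{"grip":0.67,"delta_pos":[0,0,0],"rotation":[0,0,0]},{"grip":0.67,"delta_pos":[0,0,0],"rotation":[0,0,0]},{"grip":0.67,"delta_pos":[0,0,-0.2],"rotation":[0,0,0]},{"grip":0.6,"delta_pos":[0,0,-0.6],"rotation":[0,0,0]},{"grip":0.6,"delta_pos":[0,0,-0.9],"rotation":[0,0,0]}]'|sed -n 2,5p
python3 -m creep '[{"grip":0.3,"delta_pos":[-0.15,-0.4,-0.4],"rotation":[0,0,0]},{"grip":0.3,"delta_pos":[-0.3,-0.8,-0.6],"rotation":[0,0,0]},{"grip":0.3,"delta_pos":[-0.3,-1,-0.6],"rotation":[0,0,0]},{"grip":0.3,"delta_pos":[-0.3,-1,-0.6],"rotation":[0,0,0]}]'|sed -n 2,5p
python3 - <<'E'
from tabs import *
st(); s=snap('top'); c=s['color'][110:310,95:415,::-1]; cv2.imwrite('pics/crop6.png',cv2.resize(c,None,fx=2.5,fy=2.5,interpolation=cv2.INTER_CUBIC))
E
```

```text
tool_pos: [0.4473, 0.0356, 0.0608]
orientation: [-180.0, -0.0, -14.9]
force: [0.9, -0.5, 0.6]
opening: 0.0269
tool_pos: [0.447, 0.0348, 0.1522]
orientation: [-180.0, -0.1, -14.9]
force: [0.9, 0.2, -0.1]
opening: 0.0346
tool_pos: [0.4446, 0.142, 0.2119]
orientation: [-179.8, -0.1, -14.8]
force: [-1.3, -1.5, -1.1]
opening: 0.0596
t 26.6 p [444.6 142.  211.9] rpy [-1.798e+02 -1.000e-01 -1.480e+01] F [-1.3 -1.5 -1.1] open 59.6 gf 0.0 q [ 42.   2. -28.   0. -60.  33.]
```

View pics/crop6.png

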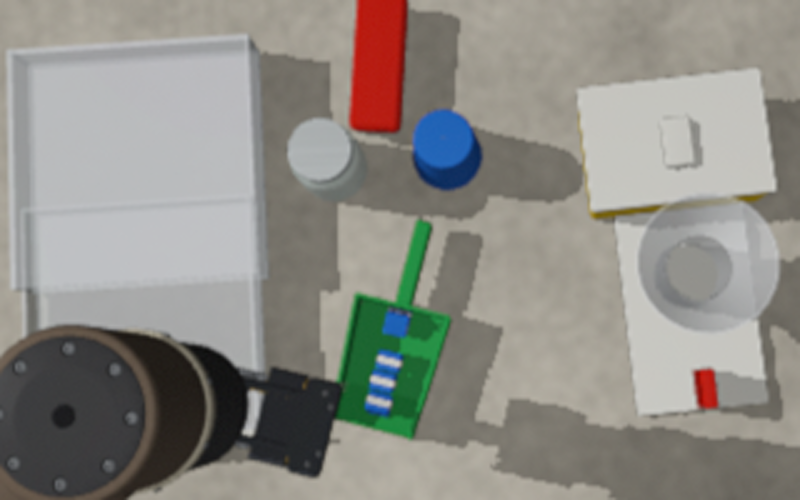

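All four tablets are in a row in the scoop, at (397,323), (388,360), (382,381) and (378,402). The jar is still flush, so next I grip the handle.

```bash
python3 -c "
from h import *
st();plan([(510,75,180,-15.2),(568.5,2.5,130,-15.2),(568.5,2.5,37,-15.2)])"
```

```text
t 26.6 p [443.7 140.5 210.9] rpy [-1.799e+02 -1.000e-01 -1.480e+01] F [ 0.1  0.1 -0.2] open 60.6 gf 0.0 q [ 42.   2. -28.  -0. -60.  33.]
(510, 75, 180, -15.2) d [0.808, 0.464, 0.309] r [-0.001, -0.001, 0.004] rows 2.0 0.0
(568.5, 2.5, 130, -15.2) d [0.755, 0.546, 0.5] r [0.0, 0.0, 0.0] rows 2.1 0.0
(568.5, 2.5, 37, -15.2) d [0.0, -0.0, 0.93] r [0.0, 0.0, 0.0] rows 1.9 0.0
```

```bash
python3 -m creep '[{"grip":0.4,"delta_pos":[0.4,0.23,0.1],"rotation":[0,0,0]},{"grip":0.4,"delta_pos":[0.81,0.46,0.31],"rotation":[0,0,0.004]},{"grip":0.4,"delta_pos":[0.81,0.46,0.31],"rotation":[0,0,0.004]}]'|sed -n 2,3p
python3 -m creep '[{"grip":0.4,"delta_pos":[0.38,0.27,0.2],"rotation":[0,0,0]},{"grip":0.4,"delta_pos":[0.755,0.545,0.45],"rotation":[0,0,0]},{"grip":0.4,"delta_pos":[0.755,0.545,0.5],"rotation":[0,0,0]},{"grip":0.4,"delta_pos":[0.755,0.545,0.5],"rotation":[0,0,0]}]'|sed -n 2,3p
python3 - <<'E'
from det import *
snap('wrist');st();s=ctrl.snapshot('wrist'); k=max(blobs(masks(s)['green']),key=cv2.contourArea); x,y,w,h=cv2.boundingRect(k); print(x,y,w,h)
m=masks(s)['green']
for v in range(y+6,y+50,10):
    xx=np.where(m[v])[0]; print(v,xx.min(),xx.max(),ray(s,(xx.min()+xx.max()+1)/2,v,.045)*1e3)
print('tip',ray(s,(xx.min()+xx.max())/2,y,.045)*1e3)
plan([(568.5,2.5,37,-15.2)])
E
```

```text
tool_pos: [0.5105, 0.0701, 0.176]
orientation: [179.8, 0.2, -15.5]
tool_pos: [0.5672, -0.0005, 0.1271]
orientation: [179.9, 0.2, -15.5]
t 27.4 p [5.675e+02 5.000e-01 1.284e+02] rpy [ 1.799e+02  1.000e-01 -1.540e+01] F [ 0.2 -0.3 -0.1] open 52.4 gf 0.0 q [ 20.  17. -22.  -0. -51.  55.]
233 214 94 73
220 269 277 [575.19839011   3.55756957  45.        ]
230 269 285 [566.76096445   2.79736303  45.        ]
240 269 287 [558.76175078   4.2250843   45.        ]
250 268 287 [550.90725293   6.79454618  45.        ]
260 268 287 [542.78837046   9.0419493   45.        ]
tip [ 5.78918069e+02 -5.73995620e-01  4.50000000e+01]
(568.5, 2.5, 37, -15.2) d [0.003, -0.014, 0.923] r [0.0, 0.0, -0.002] rows 1.8 0.0
```

```bash
python3 - <<'E'
from det import *
s=ctrl.snapshot('top'); m=masks(s)['green']; 
for k in blobs(m): print(cv2.approxPolyDP(k,3,True)[:,0].tolist())
s=snap('wrist','w7.png')
E
```

```text
[[237, 229], [228, 276], [259, 284], [274, 237], [257, 229]]
```

View pics/w7.png

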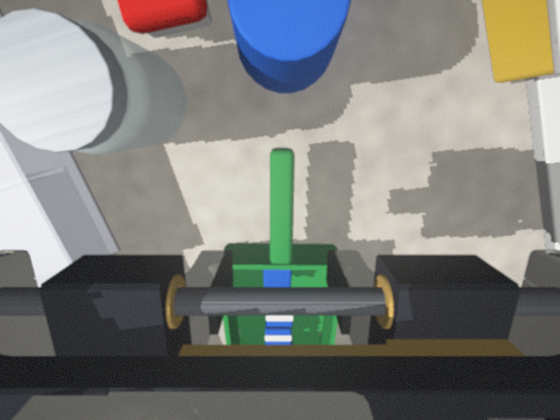

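```bash
python3 - <<'E'
from det import *
s=ctrl.snapshot('wrist'); st()
for v in (165,200,240): 
    m=masks(s)['green'][v,230:330]; xx=np.where(m)[0]+230; print(v,xx.min(),xx.max(),ray(s,(xx.min()+xx.max()+1)/2,v,.045)*1e3)
t=ray(s,282,150,.045)*1e3; print('tip',t, proj(s,[.5685,.0025,.045]))
plan([(568.5,2.5,37,-15.2)])
E
```

```text
t 27.6 p [568.4   2.3 130.2] rpy [-1.799e+02 -1.000e-01 -1.520e+01] F [ 0.2 -0.3  0.5] open 52.6 gf 0.0 q [ 20.  17. -22.   0. -51.  55.]
165 279 279 [614.40606958  -9.69897752  45.        ]
200 273 273 [590.70197119   1.34533021  45.        ]
240 272 288 [558.80105028   4.64059948  45.        ]
tip [624.11503394 -14.16787787  45.        ] [279.87693108 227.79341101]
(568.5, 2.5, 37, -15.2) d [-0.001, -0.001, 0.932] r [-0.001, -0.001, -0.0] rows 1.9 0.0
```

The wrist view shows the handle from its tip at (282,150) to its root at (282,262), directly under the open jaws, so I descend.

```bash
python3 -m creep '[{"grip":0.4,"delta_pos":[0.01,0.01,0.4],"rotation":[0,0,0]},{"grip":0.4,"delta_pos":[0.01,0.01,0.8],"rotation":[0,0,0]},{"grip":0.4,"delta_pos":[0.01,0.01,0.93],"rotation":[0,0,0]},{"grip":0.4,"delta_pos":[0.01,0.01,0.93],"rotation":[0,0,0]},{"grip":1,"delta_pos":[0.01,0.01,0.93],"rotation":[0,0,0]}]'
for i in 1 2; do python3 -m creep '[{"grip":1,"delta_pos":[0,0,0],"rotation":[0,0,0]},{"grip":1,"delta_pos":[0,0,0],"rotation":[0,0,0]},{"grip":1,"delta_pos":[0,0,0],"rotation":[0,0,0]},{"grip":1,"delta_pos":[0,0,0],"rotation":[0,0,0]}]'; done
```

```text
clock: 28.05
tool_pos: [0.5701, 0.0008, 0.0375]
orientation: [-180.0, -0.1, -15.2]
force: [-0.2, 0.4, 0.6]
opening: 0.0489
gripper_force: 0.0
clock: 28.45
tool_pos: [0.5695, 0.0002, 0.0366]
orientation: [-180.0, -0.1, -15.3]
force: [0.2, -0.7, -0.5]
opening: 0.0179
gripper_force: 0.4
clock: 28.85
tool_pos: [0.5696, 0.0002, 0.0365]
orientation: [-180.0, -0.0, -15.3]
force: [-0.8, -0.5, 6.1]
opening: 0.0176
gripper_force: 30.0
```

```bash
python3 -m creep '[{"grip":1,"delta_pos":[0,0,-0.05],"rotation":[0,-0.03,0]},{"grip":1,"delta_pos":[0,0,-0.2],"rotation":[0,-0.06,0]},{"grip":1,"delta_pos":[0,0,-0.4],"rotation":[0,-0.06,0]},{"grip":1,"delta_pos":[0,0,-0.6],"rotation":[0,-0.06,0]},{"grip":1,"delta_pos":[0,0,-0.8],"rotation":[0,-0.06,0]}]'
cat > pour.py <<'E'
from h import *
def W(th,e,z,psi=-27,m=(565.,-286.)):
    M=np.array([*m,0]); R=Ro.from_euler('xyz',[0,-th,psi],degrees=True); u=np.array([np.cos(np.radians(psi)),np.sin(np.radians(psi)),0])
    P=M+e*u+[0,0,z]+R.apply([165,0,24.5]); return (*P.round(1),[180,-th,psi])
E
python3 - <<'E'
from pour import *
s=snap('top','t8.png'); snap('scene','s8.png'); st()
print(ray(s,708/2.5+95-.3,262/2.5+110-.3,.14)*1e3)
print(W(-5,0,190))
plan([(590,-60,235,[180,5,-17]),(630,-160,235,[180,5,-20]),(670,-255,235,[180,5,-24]),W(0,0,190),W(15,0,170)])
E
```

```text
clock: 29.35
tool_pos: [0.5688, -0.0, 0.116]
orientation: [180.0, 5.5, -15.3]
force: [-0.0, 0.4, -2.9]
opening: 0.0183
gripper_force: 30.0
t 29.4 p [5.706e+02 3.000e-01 1.181e+02] rpy [-179.9    5.2  -15.3] F [ 1.1 -0.2 -1.3] open 18.0 gf 30.0 q [ 18.  20. -17.  -3. -57.  59.]
[ 563.65460669 -287.33324775  140.        ]
(np.float64(713.4), np.float64(-361.6), np.float64(200.0), [180, 5, -27])
(590, -60, 235, [180, 5, -17]) d [0.239, 0.529, -1.196] r [0.001, 0.002, 0.019] rows 2.7 0.2
(630, -160, 235, [180, 5, -20]) d [0.672, 0.839, -0.059] r [0.003, -0.0, 0.033] rows 2.2 0.3
(670, -255, 235, [180, 5, -24]) d [0.698, 0.756, -0.061] r [0.004, -0.0, 0.044] rows 2.1 0.5
(np.float64(712.0), np.float64(-360.9), np.float64(214.5), [180, 0, -27]) d [0.829, 0.797, 0.133] r [0.001, 0.056, 0.033] rows 2.3 0.7
(np.float64(701.4), np.float64(-355.5), np.float64(236.4), [180, -15, -27]) d [-0.119, 0.0, -0.219] r [-0.0, 0.167, 0.0] rows 0.5 1.7
```

View pics/s8.png

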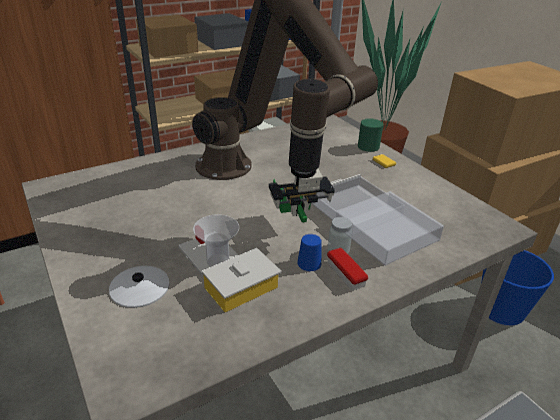

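The scene view shows the scoop lifted level in the gripper at (297,205), with the funnel jar against the bin at (215,235). I'll keep the scoop yaw at -15°, which suits the arm's offset plane.

```bash
sed -i 's/psi=-27,m=(565.,-286.)/psi=-15,m=(564.5,-286.5)/' pour.py
python3 - <<'E'
from pour import *
plan([(590,-30,225,[180,5,-15]),(625,-120,225,[180,5,-15]),(660,-215,225,[180,5,-15]),W(0,0,190),W(15,0,170)])
E
```

```text
(590, -30, 225, [180, 5, -15]) d [0.169, 0.24, -1.089] r [-0.001, 0.002, -0.003] rows 2.3 0.0
(625, -120, 225, [180, 5, -15]) d [0.569, 0.779, -0.05] r [0.0, 0.0, 0.0] rows 1.9 0.0
(660, -215, 225, [180, 5, -15]) d [0.582, 0.827, -0.051] r [0.0, 0.0, 0.0] rows 2.0 0.0
(np.float64(723.9), np.float64(-329.2), np.float64(214.5), [180, 0, -15]) d [0.918, 0.938, 0.025] r [0.0, 0.056, 0.0] rows 2.6 0.6
(np.float64(712.3), np.float64(-326.1), np.float64(236.4), [180, -15, -15]) d [-0.12, 0.0, -0.219] r [0.0, 0.167, 0.0] rows 0.5 1.7
```

```bash
python3 -m creep '[{"grip":1,"delta_pos":[0.04,0.06,-0.2],"rotation":[0,0,0]},{"grip":1,"delta_pos":[0.08,0.12,-0.45],"rotation":[0,0,0]},{"grip":1,"delta_pos":[0.12,0.18,-0.75],"rotation":[0,0,0]},{"grip":1,"delta_pos":[0.17,0.24,-1],"rotation":[0,0,0]}]'|sed -n 2,3p
for i in 1 2; do python3 -m creep '[{"grip":1,"delta_pos":[0.14,0.2,-0.01],"rotation":[0,0,0]},{"grip":1,"delta_pos":[0.28,0.4,-0.02],"rotation":[0,0,0]},{"grip":1,"delta_pos":[0.42,0.6,-0.04],"rotation":[0,0,0]},{"grip":1,"delta_pos":[0.58,0.8,-0.05],"rotation":[0,0,0]}]'|sed -n 2,3p;done
python3 - <<'E'
from pour import *
st();plan([W(0,0,190),W(15,0,170)])
E
```

```text
tool_pos: [0.5881, -0.0302, 0.214]
orientation: [180.0, 5.5, -15.3]
tool_pos: [0.623, -0.1231, 0.2121]
orientation: [-180.0, 5.5, -15.3]
tool_pos: [0.6581, -0.2157, 0.2112]
orientation: [-180.0, 5.5, -15.3]
t 30.6 p [ 658.1 -215.7  211.2] rpy [-180.     5.5  -15.3] F [-0.4  0.2 -2.2] open 17.7 gf 30.0 q [ -3.  27.   6.  -1. -74.  78.]
(np.float64(723.9), np.float64(-329.2), np.float64(214.5), [180, 0, -15]) d [0.927, 0.921, -0.122] r [-0.0, 0.061, -0.003] rows 2.6 0.6
(np.float64(712.3), np.float64(-326.1), np.float64(236.4), [180, -15, -15]) d [-0.12, 0.0, -0.219] r [0.0, 0.167, 0.0] rows 0.5 1.7
```

```bash
python3 -m creep '[{"grip":1,"delta_pos":[0.23,0.23,-0.05],"rotation":[0,0,0]},{"grip":1,"delta_pos":[0.46,0.46,-0.08],"rotation":[0,0.02,0]},{"grip":1,"delta_pos":[0.7,0.7,-0.1],"rotation":[0,0.04,0]},{"grip":1,"delta_pos":[0.92,0.92,-0.12],"rotation":[0,0.06,0]},{"grip":1,"delta_pos":[0.92,0.92,-0.12],"rotation":[0,0.06,0]}]'|sed -n 2,3p
python3 - <<'E'
from pour import *
st(); s=snap('scene','s9.png'); snap('wrist','w9.png')
print(proj(s,[.5645,-.2865,.14]),proj(s,[.5645,-.2865,.19]))
c=s['color'][150:320,90:330,::-1]; cv2.imwrite('pics/s9c.png',cv2.resize(c,None,fx=3.2,fy=3.2,interpolation=cv2.INTER_CUBIC))
plan([W(15,5,165),W(25,10,160),W(35,15,158),W(45,18,155),W(55,18,155),W(65,18,155),W(73,18,155)])
E
```

```text
tool_pos: [0.7233, -0.3313, 0.213]
orientation: [180.0, 0.1, -15.5]
t 31.1 p [ 723.3 -331.3  213. ] rpy [ 1.80e+02  1.00e-01 -1.55e+01] F [ 0.1 -0.3 -2.1] open 18.0 gf 30.0 q [-11.  33.  16.   0. -73.  85.]
[216.44276885 226.86060895] [215.65094449 212.75143965]
(np.float64(717.2), np.float64(-327.4), np.float64(231.4), [180, -15, -15]) d [-0.057, 0.003, -0.177] r [0.0, 0.169, -0.004] rows 0.4 1.8
(np.float64(708.6), np.float64(-325.1), np.float64(251.9), [180, -25, -15]) d [-0.033, 0.0, -0.221] r [-0.0, 0.111, 0.0] rows 0.4 1.2
(np.float64(696.0), np.float64(-321.7), np.float64(272.7), [180, -35, -15]) d [-0.03, -0.0, -0.244] r [0.0, 0.111, 0.0] rows 0.5 1.2
(np.float64(677.8), np.float64(-316.9), np.float64(289.0), [180, -45, -15]) d [-0.061, 0.001, -0.241] r [-0.0, 0.111, 0.0] rows 0.5 1.2
(np.float64(653.9), np.float64(-310.5), np.float64(304.2), [180, -55, -15]) d [-0.067, 0.0, -0.282] r [0.0, 0.111, 0.0] rows 0.6 1.2
(np.float64(627.8), np.float64(-303.5), np.float64(314.9), [180, -65, -15]) d [-0.067, -0.0, -0.283] r [-0.0, 0.111, 0.0] rows 0.6 1.2
(np.float64(605.9), np.float64(-297.6), np.float64(320.0), [180, -73, -15]) d [-0.05, -0.0, -0.227] r [0.0, 0.089, 0.0] rows 0.5 0.9
```

View pics/s9c.png

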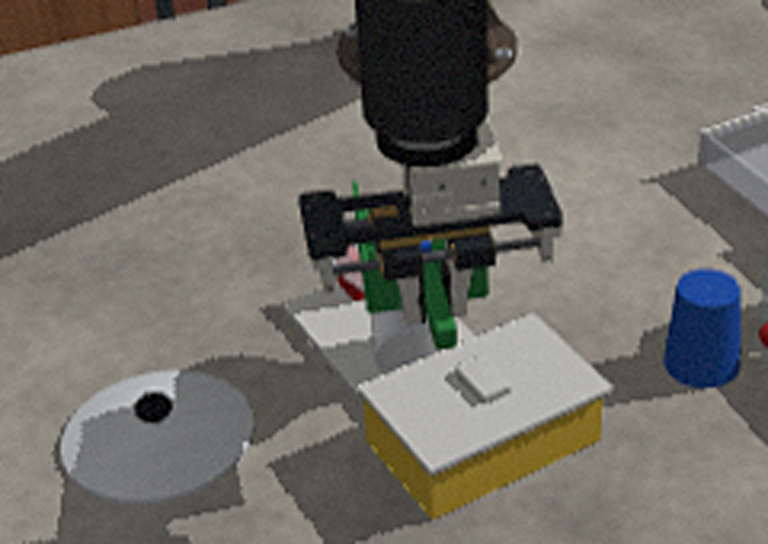

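The jar is still flush, with its foot touching the bin near (365,385). The scoop hangs level over the funnel at (420,270). The picture budget is used up, so from here I check by numbers, and I'll tip gradually.

```bash
python3 -m creep '[{"grip":1,"delta_pos":[-0.02,0,-0.06],"rotation":[0,0.06,0]},{"grip":1,"delta_pos":[-0.04,0,-0.12],"rotation":[0,0.12,0]},{"grip":1,"delta_pos":[-0.05,0,-0.18],"rotation":[0,0.17,0]},{"grip":1,"delta_pos":[-0.05,0,-0.18],"rotation":[0,0.17,0]}]'|sed -n 2,3p
python3 -m creep '[{"grip":1,"delta_pos":[-0.01,0,-0.1],"rotation":[0,0.055,0]},{"grip":1,"delta_pos":[-0.03,0,-0.22],"rotation":[0,0.11,0]},{"grip":1,"delta_pos":[-0.03,0,-0.22],"rotation":[0,0.11,0]}]'|sed -n 2,3p
python3 - <<'E'
from pour import *
st(); plan([W(35,18,155),W(45,22,152),W(55,22,150),W(65,22,150),W(73,22,150)])
E
```

```text
tool_pos: [0.7167, -0.3253, 0.2353]
orientation: [-180.0, -15.4, -15.3]
tool_pos: [0.708, -0.3232, 0.2548]
orientation: [-180.0, -25.2, -15.3]
t 31.9 p [ 708.  -323.2  254.8] rpy [-180.   -25.2  -15.3] F [ 0.7 -0.4 -0.8] open 17.9 gf 30.0 q [ -9.  17.  -9.   4. -38.  81.]
(np.float64(698.9), np.float64(-322.5), np.float64(269.7), [180, -35, -15]) d [-0.017, 0.017, -0.173] r [0.001, 0.109, -0.003] rows 0.3 1.1
(np.float64(681.7), np.float64(-317.9), np.float64(286.0), [180, -45, -15]) d [-0.052, 0.0, -0.236] r [-0.0, 0.111, 0.0] rows 0.5 1.2
(np.float64(657.8), np.float64(-311.5), np.float64(299.2), [180, -55, -15]) d [-0.082, 0.0, -0.268] r [0.0, 0.111, 0.0] rows 0.6 1.2
(np.float64(631.7), np.float64(-304.5), np.float64(309.9), [180, -65, -15]) d [-0.067, -0.0, -0.283] r [-0.0, 0.111, 0.0] rows 0.6 1.2
(np.float64(609.7), np.float64(-298.6), np.float64(315.0), [180, -73, -15]) d [-0.05, -0.0, -0.228] r [0.0, 0.089, 0.0] rows 0.5 0.9
```

```bash
cat > wr.py <<'E'
from h import *
E=lambda s,*a: Ro.from_euler(s,a,degrees=True)
def wrist(rpy,j1,af,s4):
    T=Ro.from_euler('xyz',rpy,degrees=True)
    M=(E('z',j1)*E('y',af)).inv()*T*E('z',-180)   # = Rz(s4 j4)Ry(-j5)Rz(-(j6-90))
    a=M.as_euler('ZYZ',degrees=True)  # second in 0..180 => j5=-a1
    return s4*a[0],-a[1],(90-a[2]+180)%360-180
E
python3 - <<'E'
from wr import *
p,R,o=pose(); q=o['joint_pos']; print(q.round(1)); rpy=R.as_euler('xyz',degrees=True)
for s in(1,-1): print(s,np.round(wrist(rpy,q[0],90+q[1]-q[2],s),1))
for psi in(-60,-45,-15,15,30,45,60,75):
  for th in(25,45,60,72):
    print(psi,th,[tuple(np.round(wrist([180,-th,psi],j1,af,-1)).astype(int)) for j1,af in((-5,120),(-5,135),(5,120),(5,135))])
E
```

```text
[ -9.1  17.3  -9.4   4.2 -38.2  81.1]Traceback (most recent call last):
  File "<stdin>", line 3, in <module>
  File "wr.py", line 7, in wrist
    return s4*a[0],-a[1],(90-a[2]+180)%360-180
                    ~^^^
IndexError: index 1 is out of bounds for axis 0 with size 1
```

```bash
sed -i "s/E=lambda s,\*a: Ro.from_euler(s,a,degrees=True)/E=lambda s,a: Ro.from_euler(s,a,degrees=True)/" wr.py
python3 - <<'E'
from wr import *
p,R,o=pose(); q=o['joint_pos']; print(q.round(1)); rpy=R.as_euler('xyz',degrees=True)
for s in(1,-1): print(s,np.round(wrist(rpy,q[0],90+q[1]-q[2],s),1))
for psi in(-60,-45,-15,15,30,45,60,75):
  for th in(25,45,60,72):
    print(psi,th,[tuple(int(x) for x in wrist([180,-th,psi],j1,af,-1)) for j1,af in((-5,120),(-5,135),(5,120),(5,135))])
E
```

```text
[ -9.1  17.3  -9.4   4.2 -38.2  81.1]
1 [ -4.2 -38.2  81.1]
-1 [  4.2 -38.2  81.1]
-60 25 [(27, -48, 18), (36, -35, 6), (28, -52, 8), (36, -39, -2)]
-60 45 [(54, -45, 0), (69, -38, -20), (54, -52, -6), (65, -44, -24)]
-60 60 [(75, -47, -14), (89, -45, -35), (72, -55, -17), (83, -52, -35)]
-60 72 [(90, -51, -24), (102, -52, -43), (85, -59, -24), (94, -59, -42)]
-45 25 [(23, -42, 35), (33, -29, 22), (26, -46, 23), (35, -33, 11)]
-45 45 [(53, -34, 11), (75, -27, -14), (54, -41, 3), (71, -34, -18)]
-45 60 [(79, -34, -10), (101, -34, -36), (76, -42, -13), (93, -41, -35)]
-45 72 [(98, -38, -25), (115, -42, -48), (92, -46, -24), (106, -49, -44)]
-15 25 [(7, -35, 75), (11, -20, 69), (13, -37, 60), (21, -22, 51)]
-15 45 [(24, -16, 58), (86, -7, -3), (40, -21, 36), (82, -14, -7)]
-15 60 [(87, -8, -2), (148, -16, -65), (84, -17, -5), (126, -21, -49)]
-15 72 [(140, -15, -54), (159, -28, -74), (118, -21, -37), (141, -31, -62)]
15 25 [(-13, -37, 119), (-21, -22, 128), (-7, -35, 104), (-11, -20, 110)]
15 45 [(-40, -21, 143), (-82, -14, -172), (-24, -16, 121), (-86, -7, -176)]
15 60 [(-84, -17, -174
[... 698 characters left out ...]
92, -46, -155), (-106, -49, -135), (-98, -38, -154), (-115, -42, -131)]
60 25 [(-28, -52, 171), (-36, -39, -177), (-27, -48, 161), (-36, -35, 173)]
60 45 [(-54, -52, -173), (-65, -44, -155), (-54, -45, -179), (-69, -38, -159)]
60 60 [(-72, -55, -162), (-83, -52, -144), (-75, -47, -165), (-89, -45, -144)]
60 72 [(-85, -59, -155), (-94, -59, -137), (-90, -51, -155), (-102, -52, -136)]
75 25 [(-29, -58, -174), (-35, -46, -164), (-29, -54, 175), (-36, -42, -173)]
75 45 [(-51, -62, -163), (-59, -54, -149), (-53, -55, -169), (-63, -47, -153)]
75 60 [(-67, -67, -157), (-73, -62, -141), (-70, -59, -160), (-79, -55, -143)]
75 72 [(-78, -72, -153), (-83, -70, -137), (-83, -64, -154), (-90, -63, -138)]
```

```bash
python3 - <<'E'
from pour import *
plan([W(23,5,170,-28),W(22,5,170,-41),W(22,5,170,-54),W(22,5,170,-66)])
E
```

```text
(np.float64(694.6), np.float64(-355.7), np.float64(257.0), [180, -23, -28]) d [-0.03, 0.349, -0.039] r [-0.058, -0.024, 0.129] rows 0.7 1.5
(np.float64(676.8), np.float64(-384.1), np.float64(254.5), [180, -22, -41]) d [-0.032, 0.334, 0.014] r [-0.055, -0.011, 0.133] rows 0.7 1.5
(np.float64(652.0), np.float64(-406.9), np.float64(254.5), [180, -22, -54]) d [-0.035, 0.335, -0.014] r [-0.054, -0.0, 0.134] rows 0.7 1.5
(np.float64(625.0), np.float64(-422.4), np.float64(254.5), [180, -22, -66]) d [-0.031, 0.31, -0.012] r [-0.05, -0.0, 0.124] rows 0.6 1.4
```

```bash
python3 -m creep '[{"grip":1,"delta_pos":[-0.01,0.12,-0.02],"rotation":[-0.02,-0.008,0.043]},{"grip":1,"delta_pos":[-0.02,0.24,-0.03],"rotation":[-0.04,-0.016,0.086]},{"grip":1,"delta_pos":[-0.03,0.35,-0.04],"rotation":[-0.058,-0.024,0.129]},{"grip":1,"delta_pos":[-0.03,0.35,-0.04],"rotation":[-0.058,-0.024,0.129]}]'|sed -n 2,3p
for i in 1 2; do python3 -m creep '[{"grip":1,"delta_pos":[-0.01,0.11,0],"rotation":[-0.018,-0.002,0.045]},{"grip":1,"delta_pos":[-0.02,0.22,0],"rotation":[-0.036,-0.003,0.09]},{"grip":1,"delta_pos":[-0.033,0.335,0],"rotation":[-0.055,-0.005,0.134]},{"grip":1,"delta_pos":[-0.033,0.335,0],"rotation":[-0.055,-0.005,0.134]}]'|sed -n 2,3p; done
python3 - <<'E'
from pour import *
st()
plan([W(22,10,165,-66),W(32,15,160,-66),W(42,20,155,-66),W(52,20,152,-66),W(62,20,152,-66),W(70,20,152,-66)])
E
```

```text
tool_pos: [0.6968, -0.3571, 0.256]
orientation: [179.9, -22.9, -28.1]
tool_pos: [0.6781, -0.3851, 0.2547]
orientation: [-180.0, -22.5, -41.0]
tool_pos: [0.6539, -0.4083, 0.2538]
orientation: [-180.0, -22.0, -54.0]
t 33.1 p [ 653.9 -408.3  253.8] rpy [-180.  -22.  -54.] F [ 1.4  0.9 -1.9] open 17.9 gf 30.0 q [-12.  19. -13.  21. -44.  34.]
(np.float64(627.1), np.float64(-427.0), np.float64(249.5), [180, -22, -66]) d [-0.022, 0.327, 0.038] r [-0.05, -0.0, 0.123] rows 0.7 1.4
(np.float64(622.2), np.float64(-416.2), np.float64(268.2), [180, -32, -66]) d [-0.04, 0.001, -0.218] r [0.0, 0.111, 0.0] rows 0.4 1.2
(np.float64(615.8), np.float64(-401.8), np.float64(283.6), [180, -42, -66]) d [-0.052, -0.0, -0.214] r [-0.0, 0.111, 0.0] rows 0.4 1.2
(np.float64(606.1), np.float64(-379.9), np.float64(297.1), [180, -52, -66]) d [-0.088, -0.0, -0.261] r [0.0, 0.111, -0.0] rows 0.5 1.2
(np.float64(595.3), np.float64(-355.8), np.float64(309.2), [180, -62, -66]) d [-0.067, 0.001, -0.283] r [-0.0, 0.111, 0.0] rows 0.6 1.2
(np.float64(586.2), np.float64(-335.3), np.float64(315.4), [180, -70, -66]) d [-0.051, -0.0, -0.227] r [-0.0, 0.089, 0.0] rows 0.5 0.9
```

```bash
python3 -m creep '[{"grip":1,"delta_pos":[-0.01,0.11,0.01],"rotation":[-0.017,0,0.041]},{"grip":1,"delta_pos":[-0.02,0.22,0.02],"rotation":[-0.033,0,0.082]},{"grip":1,"delta_pos":[-0.022,0.327,0.04],"rotation":[-0.05,0,0.123]},{"grip":1,"delta_pos":[-0.022,0.327,0.04],"rotation":[-0.05,0,0.123]}]'|sed -n 2,3p
python3 -m creep '[{"grip":1,"delta_pos":[-0.02,0,-0.11],"rotation":[0,0.055,0]},{"grip":1,"delta_pos":[-0.04,0,-0.218],"rotation":[0,0.111,0]},{"grip":1,"delta_pos":[-0.04,0,-0.218],"rotation":[0,0.111,0]}]'|sed -n 2,4p
python3 - <<'E'
from pour import *
from tabs import *
st()
plan([W(32,15,160,-66),W(42,20,155,-66)])
for n in('top','scene'):
    s=ctrl.snapshot(n); m=masks(s)['blue']; 
    for k in blobs(m,5): 
        c,_=cv2.minEnclosingCircle(k); print(n,np.round(c),cv2.contourArea(k))
    print('mouth',proj(s,[.5645,-.2865,.14]),'nose+tabs',proj(s,[.58,-.32,.19]))
E
```

```text
tool_pos: [0.6272, -0.427, 0.2492]
orientation: [-180.0, -22.0, -65.9]
tool_pos: [0.6205, -0.4142, 0.267]
orientation: [179.7, -32.1, -65.5]
force: [-1.0, -0.4, -3.0]
t 33.9 p [ 620.5 -414.2  267. ] rpy [179.7 -32.1 -65.5] F [-1.  -0.4 -3. ] open 17.9 gf 30.0 q [-11.  14. -29.  47. -37.  -0.]
(np.float64(622.2), np.float64(-416.2), np.float64(268.2), [180, -32, -66]) d [0.027, -0.008, 0.003] r [-0.0, -0.001, 0.005] rows 0.1 0.1
(np.float64(615.8), np.float64(-401.8), np.float64(283.6), [180, -42, -66]) d [-0.052, -0.0, -0.214] r [-0.0, 0.111, 0.0] rows 0.4 1.2
top [272. 169.] 622.0
mouth [377.52791405 214.15265159] nose+tabs [395.95271518 204.602722  ]
scene [484. 274.] 7.5
scene [517. 289.] 2785.5
scene [310. 252.] 679.0
scene [286.  25.] 483.5
mouth [216.44276885 226.86060895] nose+tabs [207.10139984 218.69378665]
```

```bash
python3 - <<'E'
from pour import *
from wr import wrist
for psi in(-66,-76,-86):
  for th in(42,52,62,70): print(psi,th,[tuple(int(x) for x in wrist([180,-th,psi],j1,af,-1)) for j1,af in((-10,135),(-8,145),(0,135),(0,145))])
plan([W(40,20,155,-70),W(50,20,152,-78),W(60,20,152,-80),W(70,20,152,-80)])
E
```

```text
-66 42 [(64, -37, -17), (76, -35, -33), (61, -44, -21), (71, -40, -35)]
-66 52 [(79, -41, -28), (89, -41, -43), (73, -48, -30), (82, -46, -43)]
-66 62 [(91, -47, -36), (98, -49, -50), (84, -54, -37), (91, -53, -49)]
-66 70 [(99, -52, -42), (104, -55, -53), (91, -59, -41), (97, -60, -52)]
-76 42 [(61, -44, -21), (70, -41, -36), (57, -50, -26), (65, -45, -38)]
-76 52 [(73, -48, -30), (81, -47, -43), (68, -55, -33), (75, -52, -45)]
-76 62 [(84, -54, -37), (90, -54, -49), (78, -61, -38), (83, -59, -49)]
-76 70 [(91, -59, -41), (96, -61, -52), (84, -66, -41), (89, -65, -52)]
-86 42 [(57, -50, -26), (64, -46, -39), (53, -56, -31), (59, -50, -42)]
-86 52 [(68, -55, -33), (74, -53, -45), (63, -61, -36), (68, -57, -47)]
-86 62 [(78, -61, -38), (82, -60, -49), (71, -67, -40), (76, -65, -50)]
-86 70 [(84, -66, -41), (87, -66, -52), (78, -73, -42), (81, -71, -52)]
(np.float64(609.2), np.float64(-409.3), np.float64(279.8), [180, -40, -70]) d [-0.036, 0.091, -0.155] r [-0.027, 0.089, 0.037] rows 0.4 1.0
(np.float64(586.8), np.float64(-391.4), np.float64(294.1), [180, -50, -78]) d [-0.096, 0.149, -0.267] r [-0.063, 0.111, 0.063] rows 0.6 1.5
(np.float64(578.6), np.float64(-366.5), np.float64(307.1), [180, -60, -80]) d [-0.068, 0.028, -0.283] r [-0.018, 0.111, 0.013] rows 0.6 1.2
(np.float64(573.8), np.float64(-339.1), np.float64(315.4), [180, -70, -80]) d [-0.067, -0.0, -0.282] r [0.0, 0.111, -0.0] rows 0.6 1.2
```

```bash
python3 - <<'E'
from pour import *
plan([W(30,18,158,-81),W(40,20,155,-81),W(50,20,152,-81),W(60,20,152,-81),W(70,20,152,-81)])
E
```

```text
(np.float64(587.8), np.float64(-433.3), np.float64(261.7), [180, -30, -81]) d [-0.021, 0.384, 0.068] r [-0.087, -0.022, 0.144] rows 0.8 1.8
(np.float64(584.9), np.float64(-415.5), np.float64(279.8), [180, -40, -81]) d [-0.066, 0.001, -0.247] r [0.0, 0.111, -0.0] rows 0.5 1.2
(np.float64(581.3), np.float64(-392.5), np.float64(294.1), [180, -50, -81]) d [-0.086, -0.0, -0.259] r [-0.0, 0.111, 0.0] rows 0.5 1.2
(np.float64(577.2), np.float64(-366.8), np.float64(307.1), [180, -60, -81]) d [-0.068, 0.0, -0.283] r [0.0, 0.111, 0.0] rows 0.6 1.2
(np.float64(572.9), np.float64(-339.3), np.float64(315.4), [180, -70, -81]) d [-0.067, -0.001, -0.283] r [-0.0, 0.111, 0.0] rows 0.6 1.2
```

```bash
python3 -m creep '[{"grip":1,"delta_pos":[-0.01,0.13,0.02],"rotation":[-0.029,-0.007,0.048]},{"grip":1,"delta_pos":[-0.015,0.26,0.04],"rotation":[-0.058,-0.014,0.096]},{"grip":1,"delta_pos":[-0.02,0.384,0.068],"rotation":[-0.087,-0.022,0.144]},{"grip":1,"delta_pos":[-0.02,0.384,0.068],"rotation":[-0.087,-0.022,0.144]}]'|sed -n 2,3p
python3 -m creep '[{"grip":1,"delta_pos":[-0.03,0,-0.125],"rotation":[0,0.055,0]},{"grip":1,"delta_pos":[-0.066,0,-0.247],"rotation":[0,0.111,0]},{"grip":1,"delta_pos":[-0.066,0,-0.247],"rotation":[0,0.111,0]},{"grip":1,"delta_pos":[-0.066,0,-0.247],"rotation":[0,0.111,0]}]'|sed -n 2,4p
python3 - <<'E'
from pour import *
st();plan([W(40,20,155,-81),W(50,20,152,-81)])
E
```

```text
tool_pos: [0.5893, -0.434, 0.2617]
orientation: [-179.9, -29.9, -81.3]
tool_pos: [0.5858, -0.4156, 0.2799]
orientation: [-179.9, -40.0, -81.1]
force: [0.4, -0.1, -1.3]
t 34.8 p [ 585.8 -415.6  279.9] rpy [-179.9  -40.   -81.1] F [ 0.4 -0.1 -1.3] open 17.8 gf 30.0 q [ -9.  13. -34.  59. -45. -26.]
(np.float64(584.9), np.float64(-415.5), np.float64(279.8), [180, -40, -81]) d [-0.002, 0.009, -0.001] r [-0.0, 0.001, -0.001] rows 0.0 0.0
(np.float64(581.3), np.float64(-392.5), np.float64(294.1), [180, -50, -81]) d [-0.086, -0.0, -0.259] r [-0.0, 0.111, 0.0] rows 0.5 1.2
```

```bash
python3 -m creep '[{"grip":1,"delta_pos":[-0.03,0,-0.09],"rotation":[0,0.037,0]},{"grip":1,"delta_pos":[-0.06,0,-0.18],"rotation":[0,0.074,0]},{"grip":1,"delta_pos":[-0.086,0,-0.26],"rotation":[0,0.111,0]},{"grip":1,"delta_pos":[-0.086,0,-0.26],"rotation":[0,0.111,0]},{"grip":1,"delta_pos":[-0.086,0,-0.26],"rotation":[0,0.111,0]}]'|sed -n 2,4p
python3 -m creep '[{"grip":1,"delta_pos":[-0.022,0,-0.09],"rotation":[0,0.037,0]},{"grip":1,"delta_pos":[-0.044,0,-0.18],"rotation":[0,0.074,0]},{"grip":1,"delta_pos":[-0.067,0,-0.283],"rotation":[0,0.111,0]},{"grip":1,"delta_pos":[-0.067,0,-0.283],"rotation":[0,0.111,0]},{"grip":1,"delta_pos":[-0.067,0,-0.283],"rotation":[0,0.111,0]}]'|sed -n 2,4p
python3 -m creep '[{"grip":1,"delta_pos":[-0.022,0,-0.09],"rotation":[0,0.037,0]},{"grip":1,"delta_pos":[-0.044,0,-0.18],"rotation":[0,0.074,0]},{"grip":1,"delta_pos":[-0.067,0,-0.283],"rotation":[0,0.111,0]},{"grip":1,"delta_pos":[-0.067,0,-0.283],"rotation":[0,0.111,0]},{"grip":1,"delta_pos":[-0.067,0,-0.283],"rotation":[0,0.111,0]}]'|sed -n 2,4p
python3 - <<'E'
from pour import *
from tabs import *
st();plan([W(70,20,152,-81)])
for n in('top','scene','wrist'):
    s=snap(n,'p_'+n+'.png'); m=masks(s)['blue']; 
    for k in blobs(m,4): 
        c,_=cv2.minEnclosingCircle(k); print(n,np.round(c),cv2.contourArea(k))
    for z in(.028,.06,.09,.14): print(z,proj(s,[.5645,-.2865,z]).round())
E
```

```text
tool_pos: [0.5822, -0.3933, 0.2943]
orientation: [-179.9, -49.9, -81.3]
force: [-0.6, -0.4, -0.8]
tool_pos: [0.5781, -0.3677, 0.3072]
orientation: [-179.9, -59.9, -81.4]
force: [0.3, -0.4, -1.2]
tool_pos: [0.5738, -0.3402, 0.3154]
orientation: [-179.8, -69.9, -81.4]
force: [1.2, -0.2, -0.9]
t 36.2 p [ 573.8 -340.2  315.4] rpy [-179.8  -69.9  -81.4] F [ 1.2 -0.2 -0.9] open 18.1 gf 30.0 q [ -1.  15. -50.  90. -68. -64.]
(np.float64(572.9), np.float64(-339.3), np.float64(315.4), [180, -70, -81]) d [-0.003, 0.007, -0.009] r [0.002, 0.001, -0.002] rows 0.0 0.0
top [370. 223.] 18.5
top [376. 220.] 4.5
top [272. 169.] 622.0
0.028 [370. 219.]
0.06 [372. 217.]
0.09 [374. 216.]
0.14 [378. 214.]
scene [484. 274.] 7.5
scene [517. 289.] 2781.5
scene [310. 252.] 682.0
scene [288.  26.] 360.0
0.028 [218. 256.]
0.06 [218. 248.]
0.09 [217. 240.]
0.14 [216. 227.]
0.028 [281. 540.]
0.06 [281. 534.]
0.09 [281. 527.]
0.14 [282. 513.]
```

```bash
python3 - <<'E'
from pour import *
plan([(573,-345,380,[180,-70,-81]),(573,-345,360,[180,-35,-81]),(573,-330,320,[180,0,-81])])
E
```

```text
(573, -345, 380, [180, -70, -81]) d [0.617, 0.011, -0.176] r [0.002, 0.001, -0.002] rows 1.3 0.0
(573, -345, 360, [180, -35, -81]) d [-0.188, -0.0, 0.068] r [0.0, -0.389, -0.0] rows 0.4 4.1
(573, -330, 320, [180, 0, -81]) d [-0.351, -0.023, 0.243] r [0.0, -0.389, 0.0] rows 0.9 4.1
```

```bash
python3 -m creep '[{"grip":1,"delta_pos":[0.2,0,-0.06],"rotation":[0,0,0]},{"grip":1,"delta_pos":[0.4,0,-0.12],"rotation":[0,0,0]},{"grip":1,"delta_pos":[0.62,0.01,-0.176],"rotation":[0,0,0]}]'|sed -n 2,4p
python3 - <<'E'
from pour import *
from tabs import *
st()
for n in('top','scene'):
    s=snap(n,'q_'+n+'.png'); m=masks(s)['blue']; 
    for k in blobs(m,4): 
        c,_=cv2.minEnclosingCircle(k); print(n,np.round(c),cv2.contourArea(k))
    h=cv2.cvtColor(s['color'],cv2.COLOR_RGB2HSV)
    if n=='scene': 
        for v in range(215,266,3): print(v,' '.join('%3d/%3d'%tuple(h[v,u,:2]) for u in range(200,236,4)))
E
```

```text
tool_pos: [0.5729, -0.345, 0.3806]
orientation: [-179.8, -70.0, -81.4]
force: [0.1, -0.7, -1.7]
t 36.7 p [ 572.9 -345.   380.6] rpy [-179.8  -70.   -81.4] F [ 0.1 -0.7 -1.7] open 17.8 gf 30.0 q [ -0.  11. -47.  86. -68. -55.]
top [372. 226.] 12.5
top [376. 222.] 4.5
top [378. 216.] 10.0
top [272. 169.] 621.0
scene [484. 274.] 6.5
scene [517. 289.] 2786.5
scene [310. 252.] 678.0
scene [286.  25.] 513.5
215  20/ 28  23/ 32  21/ 17  65/255 150/  4 150/  2   0/  8  21/ 18  19/ 25
218  26/ 15  75/  4 150/  2 170/  6 158/  8  45/  8 174/ 11   0/  7  30/ 10
221   0/  0  75/  7 150/  2  70/  6   0/  0  48/ 10  18/ 11 165/  4  30/  6
224 105/  3  60/  2 165/  4  30/  2 158/  8 135/  4  60/  2  23/  8  20/  6
227   1/ 59  15/  3 120/  4   0/  0  10/  6   0/  2  23/  9  10/  6   0/  0
230 179/ 70 103/ 11  30/  2   0/  0 120/  4  40/  7  90/  2  15/  4 120/  4
233 173/ 39  10/  5 140/  5 120/  3 125/ 12  90/  5  90/  2 170/  7  30/  7
236 172/ 36 175/ 17  60/  2  30/  4 170/  7   0/  5  36/ 13  15/  9  90/  4
239   2/173 150/  9 135/  4 110/  6 138/ 10  10/  6 100/  7 110/  8  13/ 28
242   2/255   1/123 120/  7 110/  8 150/  3 140/  9 108/ 14  45/ 11  17/ 28
245  30/  4  30/  9 120/  6 140/ 15 120/  5 106/ 44 111/ 42  90/  5  18/ 23
248  23/  6   8/  6 116/ 15  95/ 14 116/ 19 109/ 73  15/  5  75/  7  16/ 22
251  30/  8  23/ 12  90/  6 110/ 86 112/ 58 109/ 60 107/ 22 113/  7  21/ 10
254  36/  7  26/ 10 109/ 17 108/ 74 110/ 91 105/  6 116/ 17 102/ 10   8/  6
257  38/ 10  36/ 12 105/  5 108/ 80 110/ 89 110/ 88 135/  4 110/  6  25/  9
260  15/  5  10/  7   0/  3 103/ 55 112/ 33 108/ 68 110/ 54  19/ 11  18/  7
263  38/  9  30/  5 120/  8  40/  8 144/ 15  24/  8  34/ 10  38/ 12  25/  9
```

The scene camera shows blue through the clear tube at v≈245-262, corresponding to z≈0.02-0.07. There is none higher in the funnel. I'll level the scoop and check that it is empty.

```bash
python3 -m creep '[{"grip":1,"delta_pos":[-0.05,0,0.02],"rotation":[0,-0.09,0]},{"grip":1,"delta_pos":[-0.1,0,0.04],"rotation":[0,-0.18,0]},{"grip":1,"delta_pos":[-0.15,0,0.06],"rotation":[0,-0.27,0]},{"grip":1,"delta_pos":[-0.19,0,0.07],"rotation":[0,-0.36,0]},{"grip":1,"delta_pos":[-0.19,0,0.07],"rotation":[0,-0.389,0]}]'|sed -n 2,4p
python3 -m creep '[{"grip":1,"delta_pos":[-0.08,0,0.06],"rotation":[0,-0.09,0]},{"grip":1,"delta_pos":[-0.16,0,0.12],"rotation":[0,-0.18,0]},{"grip":1,"delta_pos":[-0.25,-0.02,0.18],"rotation":[0,-0.27,0]},{"grip":1,"delta_pos":[-0.35,-0.02,0.24],"rotation":[0,-0.36,0]},{"grip":1,"delta_pos":[-0.35,-0.02,0.24],"rotation":[0,-0.389,0]}]'|sed -n 2,4p
python3 - <<'E'
from tabs import *
st()
for n in('top','scene'):
    s=snap(n,'r_'+n+'.png'); h=cv2.cvtColor(s['color'],cv2.COLOR_RGB2HSV); m=(h[...,0]>102)&(h[...,0]<118)&(h[...,1]>50)&(h[...,2]>60); g=masks(s)['green']
    for k in blobs(m,4): 
        c,_=cv2.minEnclosingCircle(k); print(n,np.round(c),cv2.contourArea(k))
    for k in blobs(g,30): print('green',cv2.boundingRect(k))
plan([(573,-240,300,-65),(573,-150,280,-45),(573,-70,250,-28),(570,0,200,-15.3)])
E
```

```text
tool_pos: [0.5739, -0.3443, 0.3609]
orientation: [-179.5, -34.6, -81.5]
force: [-0.5, -0.7, -0.6]
tool_pos: [0.5734, -0.3301, 0.3186]
orientation: [-179.9, 0.4, -81.3]
force: [-0.1, 0.2, -1.9]
t 37.8 p [ 573.4 -330.1  318.6] rpy [-179.9    0.4  -81.3] F [-0.1  0.2 -1.9] open 17.6 gf 30.0 q [-13.  18.   5.  -0. -78.  22.]
top [273. 169.] 673.0
green (357, 179, 50, 55)
scene [484. 271.] 4.5
scene [220. 258.] 19.0
scene [517. 290.] 2841.5
scene [218. 254.] 94.5
scene [310. 252.] 719.5
scene [289.  11.] 21.0
green (180, 177, 18, 14)
green (209, 154, 49, 41)
(573, -240, 300, -65) d [-0.902, -0.136, 0.191] r [-0.001, 0.001, -0.182] rows 1.9 1.9
(573, -150, 280, -45) d [-0.816, -0.38, 0.2] r [0.0, 0.0, -0.222] rows 1.8 2.3
(573, -70, 250, -28) d [-0.566, -0.566, 0.3] r [0.0, 0.0, -0.189] rows 1.7 2.0
(570, 0, 200, -15.3) d [-0.355, -0.604, 0.5] r [0.0, 0.0, -0.141] rows 1.7 1.5
```

```bash
python3 -m creep '[{"grip":1,"delta_pos":[-0.3,-0.04,0.06],"rotation":[0,0,-0.06]},{"grip":1,"delta_pos":[-0.6,-0.09,0.12],"rotation":[0,0,-0.12]},{"grip":1,"delta_pos":[-0.9,-0.14,0.19],"rotation":[0,0,-0.182]}]'|sed -n 2,3p
python3 -m creep '[{"grip":1,"delta_pos":[-0.27,-0.12,0.07],"rotation":[0,0,-0.07]},{"grip":1,"delta_pos":[-0.54,-0.25,0.14],"rotation":[0,0,-0.15]},{"grip":1,"delta_pos":[-0.82,-0.38,0.2],"rotation":[0,0,-0.222]}]'|sed -n 2,3p
python3 -m creep '[{"grip":1,"delta_pos":[-0.19,-0.19,0.1],"rotation":[0,0,-0.06]},{"grip":1,"delta_pos":[-0.38,-0.38,0.2],"rotation":[0,0,-0.12]},{"grip":1,"delta_pos":[-0.57,-0.57,0.3],"rotation":[0,0,-0.189]}]'|sed -n 2,3p
python3 -m creep '[{"grip":1,"delta_pos":[-0.12,-0.2,0.17],"rotation":[0,0,-0.05]},{"grip":1,"delta_pos":[-0.24,-0.4,0.33],"rotation":[0,0,-0.1]},{"grip":1,"delta_pos":[-0.355,-0.6,0.5],"rotation":[0,0,-0.141]},{"grip":1,"delta_pos":[-0.355,-0.6,0.5],"rotation":[0,0,-0.141]}]'|sed -n 2,3p
python3 - <<'E'
from tabs import *
st()
for n in('top','scene'):
    s=snap(n,'u_'+n+'.png'); h=cv2.cvtColor(s['color'],cv2.COLOR_RGB2HSV); m=(h[...,0]>102)&(h[...,0]<118)&(h[...,1]>50)&(h[...,2]>60); g=masks(s)['green']
    for k in blobs(m,4): 
        c,_=cv2.minEnclosingCircle(k); print(n,np.round(c),cv2.contourArea(k))
    for k in blobs(g,30): print('green',cv2.boundingRect(k))
    if n=='top':
        print('red',[cv2.minAreaRect(k)[0] for k in blobs(masks(s)['red'],30)])
        for z in(.03,.07,.098): print(proj(s,[.5645,-.2865,z]).round(1))
plan([(570,0,110,-15.3),(570,0,37,-15.3)])
E
```

```text
tool_pos: [0.5725, -0.2376, 0.3005]
orientation: [-179.9, -0.1, -64.6]
tool_pos: [0.5719, -0.1467, 0.2806]
orientation: [-179.9, -0.1, -44.5]
tool_pos: [0.5718, -0.0661, 0.2507]
orientation: [-180.0, -0.2, -27.6]
tool_pos: [0.5673, 0.0042, 0.1987]
orientation: [179.9, 0.1, -14.9]
t 39.2 p [567.3   4.2 198.7] rpy [ 1.799e+02  1.000e-01 -1.490e+01] F [ 0.4 -0.1 -1.5] open 17.5 gf 30.0 q [ 20.  13. -17.   0. -60.  55.]
top [363. 222.] 8.5
top [370. 220.] 54.0
top [378. 214.] 47.5
top [373. 217.] 31.5
top [273. 169.] 667.0
green (216, 225, 54, 65)
red [(377.0077209472656, 265.0615539550781), (246.2295684814453, 133.82684326171875), (367.5, 40.0)]
[370.2 218.6]
[372.7 217. ]
[374.5 215.9]
scene [484. 272.] 8.5
scene [220. 258.] 18.5
scene [517. 290.] 2845.0
scene [218. 254.] 95.5
scene [310. 252.] 722.0
scene [287.  33.] 190.5
green (280, 178, 12, 15)
green (299, 177, 10, 22)
(570, 0, 110, -15.3) d [0.019, 0.022, 0.909] r [0.0, -0.001, 0.002] rows 1.8 0.0
(570, 0, 37, -15.3) d [0.0, -0.0, 0.73] r [0.0, 0.0, 0.0] rows 1.5 0.0
```

```bash
python3 -m creep '[{"grip":1,"delta_pos":[0.01,0.02,0.3],"rotation":[0,0,0]},{"grip":1,"delta_pos":[0.01,0.02,0.6],"rotation":[0,0,0]},{"grip":1,"delta_pos":[0.01,0.02,0.9],"rotation":[0,0,0]},{"grip":1,"delta_pos":[0.01,0.02,0.9],"rotation":[0,0,0]}]'|sed -n 2,4p
python3 -m creep '[{"grip":1,"delta_pos":[0,0,0.2],"rotation":[0,0,0]},{"grip":1,"delta_pos":[0,0,0.4],"rotation":[0,0,0]},{"grip":1,"delta_pos":[0,0,0.6],"rotation":[0,0,0]},{"grip":1,"delta_pos":[0,0,0.66],"rotation":[0,0,0]},{"grip":1,"delta_pos":[0,0,0.66],"rotation":[0,0,0]}]'|sed -n 2,4p
python3 -m creep '[{"grip":1,"delta_pos":[0,0,0.03],"rotation":[0,0,0]},{"grip":1,"delta_pos":[0,0,0.03],"rotation":[0,0,0]}]'|sed -n 2,4p
python3 -m creep '[{"grip":1,"delta_pos":[0,0,0.03],"rotation":[0,0,0]},{"grip":1,"delta_pos":[0,0,0.03],"rotation":[0,0,0]}]'|sed -n 2,4p
```

```text
tool_pos: [0.5672, -0.0013, 0.108]
orientation: [179.9, 0.2, -15.3]
force: [0.2, -0.4, -1.7]
tool_pos: [0.57, -0.0002, 0.0456]
orientation: [-180.0, -0.1, -15.2]
force: [-0.2, 0.5, -1.3]
tool_pos: [0.5702, 0.0002, 0.0429]
orientation: [-179.9, -0.1, -15.1]
force: [-0.3, 0.7, -2.2]
tool_pos: [0.5696, 0.0001, 0.039]
orientation: [-180.0, -0.1, -15.1]
force: [-0.0, -0.8, -1.2]
```

```bash
python3 -m creep '[{"grip":1,"delta_pos":[0,0,0.02],"rotation":[0,0,0]},{"grip":1,"delta_pos":[0,0,0.02],"rotation":[0,0,0]}]'|sed -n 2,4p
python3 -m creep '[{"grip":0.5,"delta_pos":[0,0,0],"rotation":[0,0,0]},{"grip":0.5,"delta_pos":[0,0,0],"rotation":[0,0,0]},{"grip":0.5,"delta_pos":[0,0,0],"rotation":[0,0,0]},{"grip":0.5,"delta_pos":[0,0,0],"rotation":[0,0,0]},{"grip":0.5,"delta_pos":[0,0,0],"rotation":[0,0,0]}]'|sed -n 4,5p
for i in 1 2; do python3 -m creep '[{"grip":0.5,"delta_pos":[0,0,-0.3],"rotation":[0,0,0]},{"grip":0.5,"delta_pos":[0,0,-0.7],"rotation":[0,0,0]},{"grip":0.5,"delta_pos":[0,0,-0.95],"rotation":[0,0,0]}]'|sed -n 2,5p; done
python3 - <<'E'
from h import *
st();plan([(500,80,220,-10),(430,150,220,-3),(372,215,220,1.6),(372,271,150,1.6),(372,271,58,1.6)])
E
```

```text
tool_pos: [0.5696, 0.0001, 0.0367]
orientation: [-180.0, -0.1, -15.1]
force: [-0.2, 0.3, -1.8]
force: [1.3, -0.9, -0.4]
opening: 0.0431
tool_pos: [0.5702, 0.0002, 0.1344]
orientation: [-179.9, -0.2, -15.1]
force: [0.9, -0.0, -0.2]
opening: 0.0438
tool_pos: [0.57, 0.0001, 0.2299]
orientation: [-179.9, -0.2, -15.1]
force: [0.9, -0.1, 0.9]
opening: 0.044
t 41.9 p [5.700e+02 1.000e-01 2.299e+02] rpy [-179.9   -0.2  -15.1] F [ 0.9 -0.1  0.9] open 44.0 gf 0.0 q [ 20.  11. -15.   0. -64.  55.]
(500, 80, 220, -10) d [-0.884, -0.589, 0.097] r [-0.001, -0.003, -0.057] rows 2.1 0.6
(430, 150, 220, -3) d [-0.811, -0.568, -0.0] r [0.0, 0.0, -0.078] rows 2.0 0.8
(372, 215, 220, 1.6) d [-0.613, -0.619, -0.0] r [-0.0, 0.0, -0.051] rows 1.7 0.5
(372, 271, 150, 1.6) d [0.016, -0.56, 0.7] r [0.0, 0.0, 0.0] rows 1.8 0.0
(372, 271, 58, 1.6) d [0.0, -0.0, 0.92] r [0.0, 0.0, 0.0] rows 1.8 0.0
```

```bash
python3 -m creep '[{"grip":1,"delta_pos":[-0.44,-0.3,0.05],"rotation":[0,0,-0.03]},{"grip":1,"delta_pos":[-0.88,-0.59,0.1],"rotation":[0,0,-0.057]}]'|sed -n 2,3p
python3 -m creep '[{"grip":1,"delta_pos":[-0.4,-0.28,0],"rotation":[0,0,-0.04]},{"grip":1,"delta_pos":[-0.81,-0.57,0],"rotation":[0,0,-0.078]}]'|sed -n 2,3p
python3 -m creep '[{"grip":1,"delta_pos":[-0.31,-0.31,0],"rotation":[0,0,-0.03]},{"grip":1,"delta_pos":[-0.61,-0.62,0],"rotation":[0,0,-0.051]},{"grip":1,"delta_pos":[-0.61,-0.62,0],"rotation":[0,0,-0.051]}]'|sed -n 2,3p
python3 - <<'E'
from det import *
st(); s=ctrl.snapshot('top'); 
for k in blobs(masks(s)['green'],30): print(cv2.approxPolyDP(k,3,True)[:,0].tolist())
h=cv2.cvtColor(s['color'],cv2.COLOR_RGB2HSV)
print([ray(s,u,v,.05)[:2].round(3).tolist() for u,v in((139,286),(137,292),(166,290))])
plan([(370,271,150,1.6),(370,271,58,1.6)])
E
```

```text
tool_pos: [0.5039, 0.0754, 0.218]
orientation: [-179.9, -0.1, -10.1]
tool_pos: [0.4329, 0.146, 0.2172]
orientation: [-180.0, -0.1, -2.9]
tool_pos: [0.3742, 0.2133, 0.2178]
orientation: [-179.9, -0.1, 2.0]
t 42.6 p [374.2 213.3 217.8] rpy [-1.799e+02 -1.000e-01  2.000e+00] F [ 1.7 -1.5  1.1] open 0.6 gf 0.0 q [ 56.  -2. -31.   0. -61.  36.]
[[263, 198], [254, 230], [237, 228], [228, 274], [258, 284], [274, 236], [259, 232], [266, 203]]
[[0.408, 0.306], [0.393, 0.311], [0.396, 0.237]]
(370, 271, 150, 1.6) d [-0.034, -0.589, 0.678] r [-0.001, -0.001, 0.003] rows 1.8 0.0
(370, 271, 58, 1.6) d [0.0, -0.0, 0.92] r [0.0, 0.0, 0.0] rows 1.8 0.0
```

The scoop's outline matches its starting outline within 2 px, so it stands flat where it began. Now I push the drawer shut.

```bash
python3 -m creep '[{"grip":1,"delta_pos":[-0.04,-0.3,0.2],"rotation":[0,0,0]},{"grip":1,"delta_pos":[-0.06,-0.59,0.6],"rotation":[0,0,0]},{"grip":1,"delta_pos":[-0.06,-0.59,0.68],"rotation":[0,0,0]},{"grip":1,"delta_pos":[-0.06,-0.59,0.68],"rotation":[0,0,0]}]'|sed -n 2,3p
python3 -m creep '[{"grip":1,"delta_pos":[0,0,0.4],"rotation":[0,0,0]},{"grip":1,"delta_pos":[0,0,0.8],"rotation":[0,0,0]},{"grip":1,"delta_pos":[0,0,0.92],"rotation":[0,0,0]},{"grip":1,"delta_pos":[0,0,0.92],"rotation":[0,0,0]}]'|sed -n 2,4p
python3 -m creep '[{"grip":1,"delta_pos":[0.2,0,0],"rotation":[0,0,0]},{"grip":1,"delta_pos":[0.4,0,0],"rotation":[0,0,0]},{"grip":1,"delta_pos":[0.6,0,0],"rotation":[0,0,0]},{"grip":1,"delta_pos":[0.8,0,0],"rotation":[0,0,0]}]'|sed -n 2,4p
python3 -m creep '[{"grip":1,"delta_pos":[0.2,0,0],"rotation":[0,0,0]},{"grip":1,"delta_pos":[0.4,0,0],"rotation":[0,0,0]},{"grip":1,"delta_pos":[0.5,0,0],"rotation":[0,0,0]}]'|sed -n 2,4p
```

```text
tool_pos: [0.3688, 0.2678, 0.1476]
orientation: [179.8, 0.1, 1.6]
tool_pos: [0.3694, 0.2675, 0.0565]
orientation: [179.9, 0.0, 1.5]
force: [1.3, -0.2, 0.6]
tool_pos: [0.4506, 0.2712, 0.0593]
orientation: [-179.9, -0.1, 1.6]
force: [-3.1, 1.4, -1.0]
tool_pos: [0.5014, 0.2729, 0.0595]
orientation: [-179.9, -0.2, 1.5]
force: [-1.8, -0.1, 1.3]
```

```bash
python3 -m creep '[{"grip":1,"delta_pos":[0.1,0,0],"rotation":[0,0,0]},{"grip":1,"delta_pos":[0.2,0,0],"rotation":[0,0,0]},{"grip":1,"delta_pos":[0.28,0,0],"rotation":[0,0,0]},{"grip":1,"delta_pos":[0.28,0,0],"rotation":[0,0,0]}]'|sed -n 2,4p
for i in 1 2 3 4 5 6; do python3 -m creep '[{"grip":1,"delta_pos":[0.03,0,0],"rotation":[0,0,0]},{"grip":1,"delta_pos":[0.03,0,0],"rotation":[0,0,0]}]'|sed -n 2,4p|tr '\n' ' '; done
```

```text
tool_pos: [0.5281, 0.2738, 0.0576]
orientation: [-180.0, -0.1, 1.6]
force: [-1.1, -0.4, -0.6]
tool_pos: [0.5301, 0.2737, 0.0574] orientation: [-180.0, -0.1, 1.6] force: [0.4, -0.3, -0.3] tool_pos: [0.5331, 0.2738, 0.0574] orientation: [180.0, -0.1, 1.6] force: [-0.6, -0.8, 0.3] tool_pos: [0.5363, 0.2739, 0.0574] orientation: [-180.0, -0.1, 1.6] force: [-0.6, -0.1, 0.3] tool_pos: [0.5365, 0.2738, 0.0573] orientation: [180.0, 0.2, 1.6] force: [-15.6, 3.5, 8.3] tool_pos: [0.5368, 0.2737, 0.0572] orientation: [179.9, 0.4, 1.6] force: [-29.7, 7.2, 18.1] tool_pos: [0.5369, 0.2736, 0.0572] orientation: [179.9, 0.6, 1.6] force: [-43.6, 10.8, 26.7]
```

```bash
python3 -m creep '[{"grip":1,"delta_pos":[-0.2,0,0],"rotation":[0,0,0]},{"grip":1,"delta_pos":[-0.5,0,0],"rotation":[0,0,0]},{"grip":1,"delta_pos":[-0.8,0,-0.3],"rotation":[0,0,0]},{"grip":1,"delta_pos":[-1,0,-0.7],"rotation":[0,0,0]},{"grip":1,"delta_pos":[-1,0,-1],"rotation":[0,0,0]}]'|sed -n 2,4p
python3 -m creep '[{"grip":1,"delta_pos":[-0.3,0,-0.5],"rotation":[0,0,0]},{"grip":1,"delta_pos":[-0.3,0,-1],"rotation":[0,0,0]},{"grip":1,"delta_pos":[-0.3,0,-1],"rotation":[0,0,0]},{"grip":1,"delta_pos":[-0.3,0,-1],"rotation":[0,0,0]}]'|sed -n 2,4p
python3 - <<'E'
from tabs import *
st(); a=snap('top','f_top.png'); b=snap('scene','f_scene.png')
old=cv2.imread('pics/crop6.png'); 
M=masks(a)
for n in('green','red','white','yel'):
    for k in blobs(M[n],60):
        r=cv2.minAreaRect(k)
        if 90<r[0][1]<310: print(n,cv2.contourArea(k),np.round(r[0],1),np.round(r[1],1),round(r[2],1),cv2.approxPolyDP(k,3,True)[:,0].tolist())
for n,s in(('top',a),('scene',b)):
    h=cv2.cvtColor(s['color'],cv2.COLOR_RGB2HSV); m=(h[...,0]>102)&(h[...,0]<118)&(h[...,1]>50)&(h[...,2]>60)
    for k in blobs(m,4): print(n,cv2.boundingRect(k),cv2.contourArea(k))
# jar change against the earlier wholly visible view (crop6)
c=cv2.resize(a['color'][110:310,95:415,::-1],None,fx=2.5,fy=2.5,interpolation=cv2.INTER_CUBIC)
f=lambda im:cv2.cvtColor(im,cv2.COLOR_BGR2GRAY)[360:420,600:790].astype(np.float32)
print('jar foot shift (crop px/2.5)',cv2.phaseCorrelate(f(old),f(c)))
E
```

```text
tool_pos: [0.4434, 0.2712, 0.1595]
orientation: [-179.9, -0.1, 1.7]
force: [1.1, 1.0, 0.5]
tool_pos: [0.4156, 0.2714, 0.2597]
orientation: [-179.7, -0.3, 1.6]
force: [0.2, -0.2, -1.0]
t 46.6 p [415.6 271.4 259.7] rpy [-179.7   -0.3    1.6] F [ 0.2 -0.2 -1. ] open 0.2 gf 0.0 q [ 56.   3. -21.   0. -66.  36.]
green 1917.5 [254.1 239.4] [38.8 84.6] 14.0 [[263, 198], [254, 230], [237, 228], [228, 274], [258, 284], [274, 236], [259, 232], [266, 203]]
red 92.5 [377.  265.1] [14.8  7.4] 82.9 [[374, 258], [374, 270], [381, 272], [380, 259]]
red 1027.0 [246.1 134.7] [20.1 55. ] 3.4 [[240, 107], [235, 159], [253, 162], [257, 110]]
white 68.0 [401.7 206.5] [15.4  6.5] 85.2 [[399, 199], [399, 213], [405, 214]]
white 1659.0 [370.8 234.3] [77.2 52. ] 83.2 [[341, 199], [350, 275], [372, 273], [373, 256], [400, 261], [397, 238], [385, 237], [384, 242], [362, 238], [349, 218], [353, 201]]
white 226.5 [385.9 212.3] [28.1 18.1] 80.5 [[376, 200], [387, 210], [388, 223], [395, 225], [392, 198]]
white 2360.5 [466.9 223.4] [65.1 51.9] 74.8 [[448, 195], [435, 205], [447, 211], [454, 225], [448, 253], [458, 
[... 233 characters left out ...]
138], [326, 145], [331, 192], [404, 185]]
white 7786.5 [149.  180.8] [98.1 93.5] 87.7 [[193, 130], [108, 138], [111, 225], [104, 226], [141, 224], [135, 230], [164, 228], [166, 222], [197, 221]]
white 257.0 [122.1 154. ] [ 67.9 139.5] 42.0 [[193, 124], [98, 130], [100, 228], [99, 131]]
top (361, 218, 5, 9) 9.5
top (362, 210, 16, 20) 55.0
top (373, 209, 10, 11) 49.0
top (367, 209, 14, 17) 32.5
top (260, 153, 28, 33) 679.5
scene (482, 268, 5, 10) 6.5
scene (218, 256, 7, 7) 20.5
scene (489, 250, 65, 76) 2844.0
scene (209, 246, 18, 15) 92.0
scene (297, 234, 25, 38) 723.0
scene (246, 6, 54, 37) 1526.0
jar foot shift (crop px/2.5) ((-0.008457483122796816, 0.017266344269717848), 1.0022739036215675)
```

```bash
python3 -c "
from plant import ctrl
print(ctrl.close_job())"
```

```text
the job is handed in; nothing more can be done
None
```

The job is handed in, with no verdict shown: by my last camera check all four tablets are in the jar's tube, the jar is flush on the bin, the empty scoop is flat on the bench, the drawer is shut, and no bystander was touched.

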